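Free the top sample cup from a jammed nest and stand it on the balance

ROBOT

A 7-joint arm with a two-finger parallel gripper is mounted at the origin on a cart in front of the work surface, level with it; the furniture and walls round the work are solid. World frame = base frame: x ahead of the robot, y to its left, z up, the work surface at z = 0. Lengths are in m, angles in rad, forces in N, time in s.
With the tool pointing down it reaches from about 0.425 to 1.025 m from the base axis. Payload 9.4 kg.
Tool frame: the origin (TCP) lies at the very end of the fingers, on their centre line; the grasp point (between the pads) lies behind it (ctrl.hold_point_z is the y of the grasp point in the tool frame, in m); y points along the fingers, z is the direction in which the jaws open and shut, and the axes are right-handed (so a half turn about y gives the same grasp; the last joint's range is limited). The gripper opens to 85 mm and grips with 20 to 120 N. Pads are 22 mm wide; open, the fingers measure 114 mm over their backs; the gripper's body (76 mm by 85 mm) begins 54 mm behind the grasp point. The pads swing forward as they close: fully open they stand 13 mm farther back than shut.
Start: joints at [1.113, 0.599, -0.003, 1.599, 0.002, 0.943, -0.08], TCP at [0.269, -0.673, 0.204] pointing down, gripper open.
Joint ranges: [-2.57, 2.57], [-0.35, 1.97], [-1.29, 1.29], [0.11, 2.56], [-1.05, 4.19], [0.11, 1.86], [-2.63, 2.63]. Speed limits (rad/s): [2.22, 2.22, 3.01, 3.01, 3.14, 3.14, 3.14].

INTERFACE

Orientations are given as a rotation vector (axis times angle).
In Python, from cell import ctrl, cams, job gives the robot as it stands.
- The arm moves only by the tool carry_out, never from a script. Its arguments are lists of equal length, an entry for each row: "travel": the shift along the tool's x, y, z in mm, a list of three; "roll": the turn about the tool's y in rad. In form: {"travel": [[dx, dy, dz], ...], "roll": [roll, ...]}. A call has 1 to 12 rows; each row is the pose to reach, as a shift and turn from the pose measured when the call began, along the tool's axes at that moment; what a row does not reach only later rows make up. A row lasts 1/8 s, in which the tool goes at most 62.5 mm and 10.7 degrees, less where a joint would pass 70% of its speed; a pose out of reach is approached as far as the arm can. A call with a gripper value outside its range is refused whole. "gripper" is the closure, from 0 (fully open) to 1 (shut), set as the call begins (left out, the last holds). The fingers move at their own pace and stop on an object; "grip_force" is the grip in N (left out, the last holds). Time passes only in rows, so rows that repeat a pose let the fingers close. It gives the time, the measured TCP pose, the force and the opening at its end, in the units of the state.
- ctrl.get_state(): the state, without advancing time (a new reading comes with each control period).
- cams.get_image(name): name is "scene" or "top"; returns a dict with "image" (480x640x3 uint8, red, green, blue), "fx", "fy", "cx", "cy" (pixels), "eye" and "rotation" of the camera in the world. Camera axes: x right, y up, looking along -z (the intrinsics and any distortion apply to the point x, -y, -z); pixel columns grow to the right and rows downward; lengths in m; the calibration is good to about 2 mm. A picture is of the moment at which its call begins. There is no depth.
- job.job_done(): hands the job in, once; it reports no verdict.
The state is a dict: "time_s": time; "joints": joint angles; "qd": joint speeds; "joint_efforts": joint torques, N m; "ee_pos": TCP position; "tool_rot": TCP orientation; "wrist_force": force on the tool from outside, world axes, zero at the start; "torque": the same for the moment, N m; "grip_width": finger opening in m.
Only numpy, scipy, OpenCV 4.12 (cv2) and the standard library are available. Lean on these libraries where they do the work, as an engineer would, in place of code of your own. Each camera call takes 0.05 s, during which the arm holds its last target.

TASK

Take the orange top cup off the leaning stack of nested cups: it is caught in the cup below, so pull it gently along the stack's axis while twisting until it comes free, without dragging the white cups out of their stand. Then set it down, not dropped, upright in the middle of the balance pan and let go; leave the brown vial, the blue-capped bottle and the manifold block where they are.

Things in the scene. Friction and masses are not known exactly. Their poses are not given: they have to be found in the camera images.
- cup_centre (a point): Centre, half-way up on the axis, of the loose orange cup: 85 mm tall, 35 to 70 g, z axis = its axis, towards the open mouth. Below the centre (from -42.5 to -2.5 mm) a skirt of 31 mm diameter, 43 mm at its top, sunk in the white cup at the start. Free, the cup must rise 40 mm along the axis to clear the stack.
- cup_band (a point): Centre of the orange cup's band, 20 mm above cup_centre on the axis: the place to grasp, across its diameter. Band 50 mm diameter (51.6 at the rim), 45 mm tall (from 22.5 mm below to 22.5 mm above this point), wall 2.5 mm, hollow; all of it stands clear above the white rim at the start.
- cup_lugs (a point): Level of three small lugs on the skirt, 25.5 mm below cup_centre, out of sight, caught under hidden ledges inside the white cup whose angle differs each time. Pulled straight, the cup rises 2 mm and stops. Twisted about its axis, either way, it comes free after 10 to 80 degrees; it passes in a window about 30 degrees wide, one every 120 degrees, and beyond the window it is caught again.
- stack_rim (a point): Centre of the rim of the upper white cup; the orange cup's step sits on it. z axis = the stack's axis, leaning 30 degrees from vertical, in line with the orange cup at the start. The white cups (50 mm) cannot turn; a spring holds them in the blue stand: pulled along the axis they lift from about 8 N on, 2 mm per further N, and spring back when let go. Over 12 mm (14 N) counts as dragged out.
- pan_centre (a point): Centre of the upper face of the round steel pan, 100 mm diameter, of the white bench balance (170 x 130 mm, fixed). The pan's face is 50 mm above the table and level; a thin circle of 43 mm diameter marks its middle.
- vial_centre (a point): Centre of a brown glass vial with a black cap, 27 mm diameter, 60 mm tall, standing beside the balance; leave it alone.
- wash_centre (a point): Centre of a small white bottle with a blue cap, 38 mm diameter, 70 mm tall, standing behind the balance; leave it alone.
- block_centre (a point): Centre of the body of a cream manifold block, 20 x 60 x 28 mm, with three dark blue fittings on top (44 mm high in all), standing near the table's front edge; leave it alone.
There are look-alikes about, which are no part of the job. Of the things that look like the part that bears cup_centre, the largest one is meant.

How it is judged:
By the outcome, as a careful person would: the job done as asked, in the order asked, and still so for the second after the job is handed in, with the robot touching nothing.
It also fails if it takes over 48 s, if anything falls off the work surface, if the arm or the gripper's body presses on something with over 40 N, if the wrist force passes 120 N, or if a joint passes its speed limit or range.

## Working session

There is one attempt and no reset: what is moved stays moved. The work goes in short steps, Python scripts to look and compute and a tool call to move; the robot and the scene stay as the last step left them, time stands still between calls to the robot, and variables do not carry over. Pictures are saved under pics/ and viewed, and the job is handed in when it is done.

Besides the shell and the picture viewer there is one more tool, called in YAML: its name, and indented under it one key for each argument. carry_out: Moves the arm, as the interface text tells. Its arguments: {"type":"object","properties":{"travel":{"type":"array","items":{"type":"array","items":{"type":"number"}}},"roll":{"type":"array","items":{"type":"number"}},"gripper":{"type":"number"},"grip_force":{"type":"number"}},"required":["travel","roll"]}

```bash
mkdir -p pics; ls; python3 - <<'E'
from cell import ctrl,cams,job
import cv2,numpy as np
np.set_printoptions(precision=4,suppress=True)
for n in("scene","top"):
    d=cams.get_image(n); cv2.imwrite(f"pics/{n}0.png",d["image"][:,:,::-1])
    print(n,{k:v for k,v in d.items() if k!="image"})
print(ctrl.get_state(),ctrl.hold_point_z)
E
```

```text
pics
scene {'fx': 505.470893953608, 'fy': 505.470893953608, 'cx': 326.2577081189516, 'cy': 243.20130285571355, 'eye': array([ 0.048 , -0.3022,  0.9591]), 'rotation': array([ 0.6632, -0.2326, -0.6791])}
top {'fx': 437.8210575828061, 'fy': 437.8210575828061, 'cx': 316.095591086931, 'cy': 236.8294049675631, 'eye': array([0.4233, 0.2584, 0.9926]), 'rotation': array([ 0.0854, -0.0886, -1.5825])}
{'time_s': 0.1, 'joints': array([ 1.1133,  0.6001, -0.0025,  1.6001,  0.0018,  0.9429, -0.0798]), 'qd': array([ 0.0012, -0.0023,  0.001 , -0.0024,  0.0002,  0.0015, -0.0001]), 'joint_efforts': array([  0.0025, -77.7995,   1.569 , -25.8627,   0.0126,   0.0054,
        -0.    ]), 'ee_pos': array([ 0.2693, -0.6726,  0.2034]), 'tool_rot': array([-0.3884,  2.0146, -2.0117]), 'wrist_force': array([ 0.6967, -0.7416,  0.0681]), 'torque': array([ 0.0022,  0.048 , -0.0368]), 'grip_width': 0.08537163596706321} -0.0187
```

View pics/scene0.png

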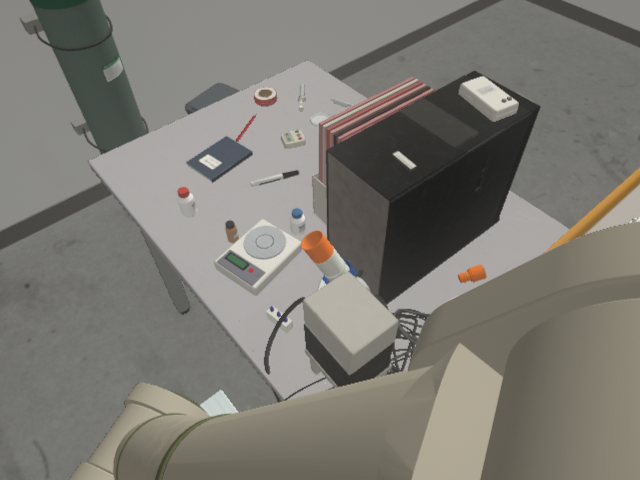

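View pics/top0.png

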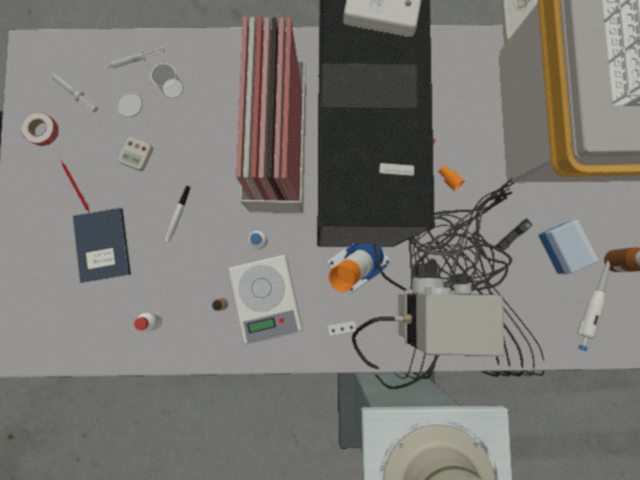

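The scene view shows the orange cup at about (318,246), the pan at (265,241), and the grey instrument and black box on either side of the stack. In the top view the cup is at (346,274) and the pan at (261,288). I'll zoom in.

```bash
cat > h.py <<'E'
import numpy as np,cv2
from scipy.spatial.transform import Rotation as R
np.set_printoptions(precision=4,suppress=True)
def ray(d,u,v):
    r=R.from_rotvec(d["rotation"]); c=np.array([(u-d["cx"])/d["fx"],-(v-d["cy"])/d["fy"],-1.])
    w=r.apply(c); return np.array(d["eye"]),w/np.linalg.norm(w)
def proj(d,p):
    c=R.from_rotvec(d["rotation"]).inv().apply(np.asarray(p)-d["eye"]); 
    return np.array([d["cx"]+d["fx"]*c[0]/-c[2], d["cy"]-d["fy"]*c[1]/-c[2]])
def onz(d,u,v,z):
    e,w=ray(d,u,v); return e+w*(z-e[2])/w[2]
def tri(d1,p1,d2,p2):
    e1,w1=ray(d1,*p1); e2,w2=ray(d2,*p2)
    s=np.linalg.lstsq(np.c_[w1,-w2],e2-e1,rcond=None)[0]
    a=e1+s[0]*w1;b=e2+s[1]*w2; return (a+b)/2,np.linalg.norm(a-b)
E
python3 - <<'E'
from h import *
a=cv2.imread("pics/scene0.png");b=cv2.imread("pics/top0.png")
cv2.imwrite("pics/sc1.png",cv2.resize(a[190:340,200:400],None,fx=4,fy=4,interpolation=cv2.INTER_CUBIC))
cv2.imwrite("pics/tc1.png",cv2.resize(b[220:370,200:400],None,fx=4,fy=4,interpolation=cv2.INTER_CUBIC))
E
```

```text
(no output)
```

View pics/sc1.png

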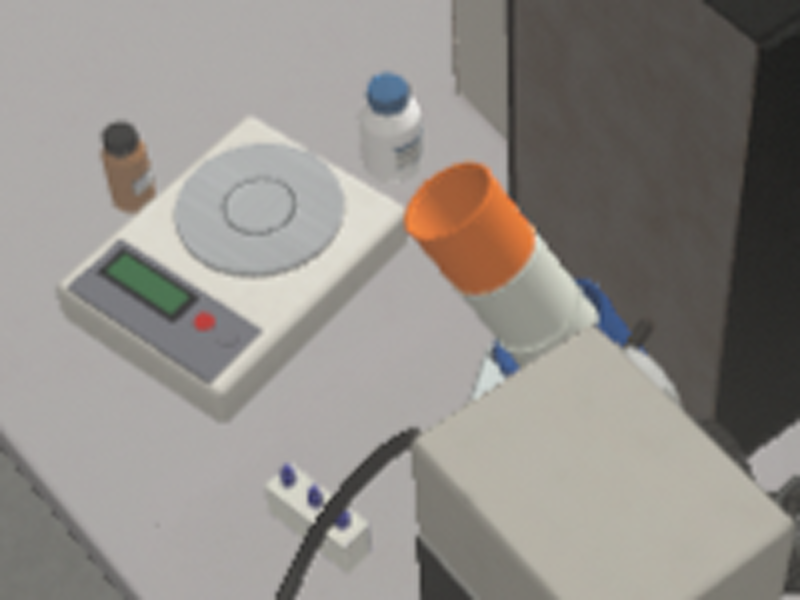

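View pics/tc1.png

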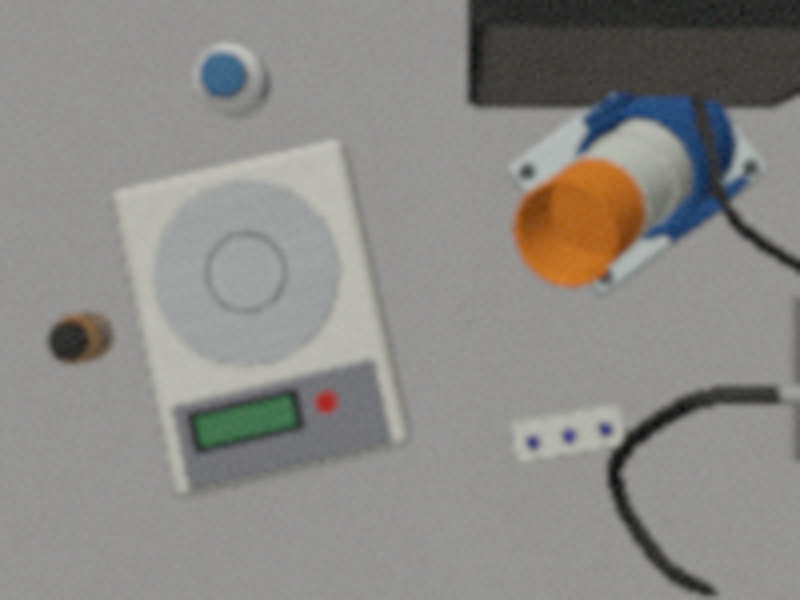

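```bash
python3 - <<'E'
from h import *
a=cv2.imread("pics/scene0.png");b=cv2.imread("pics/top0.png")
def big(im,x0,y0,w,h,f):
    c=cv2.resize(im[y0:y0+h,x0:x0+w],None,fx=f,fy=f,interpolation=cv2.INTER_CUBIC).astype(float)
    return np.clip((c-20)*1.15,0,255).astype(np.uint8)
A=big(a,296,224,45,45,9);B=big(b,322,252,45,45,9)
cv2.imwrite("pics/ab.png",np.hstack([A,B])[:, :800])
for n,im in(("scene",a),("top",b)):
    hsv=cv2.cvtColor(im,cv2.COLOR_BGR2HSV)
    m=((hsv[:,:,0]<16)&(hsv[:,:,1]>170)&(hsv[:,:,2]>90)).astype(np.uint8)
    k,l,s,c=cv2.connectedComponentsWithStats(m)
    for i in range(1,k):
        if s[i,4]>60: print(n,s[i],c[i])
E
```

```text
scene [302 235  31  23 300] [318.7167 245.38  ]
scene [459 265  26  17 265] [472.7698 273.6943]
top [440 166  23  24 256] [451.1172 177.7773]
top [610 249  29  14 119] [626.3193 253.5378]
top [329 261  31  30 679] [344.2651 275.3019]
```

View pics/ab.png

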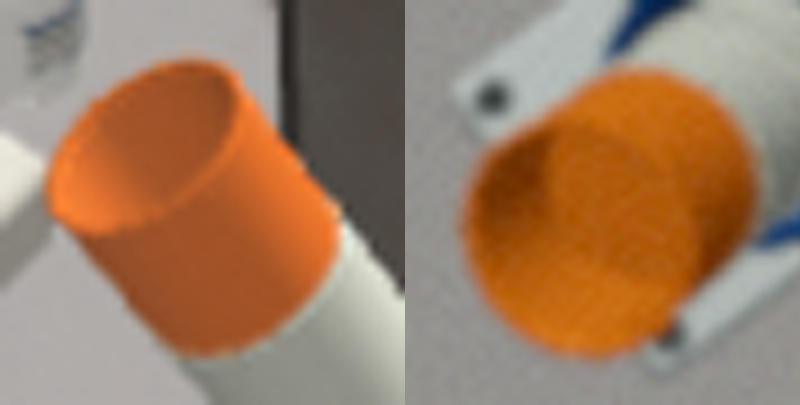

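```bash
python3 - <<'E'
from h import *
from cell import cams
S=cams.get_image("scene");T=cams.get_image("top")
import pickle;pickle.dump((S,T),open("st.pkl","wb"))
f=lambda x,y,ox,oy:np.array([(x+.5)/9-.5+ox,(y+.5)/9-.5+oy])
sL,sT=f(47,58,296,224);sR,sB=f(240,235,296,224);bR,bB=f(342,357,296,224)
tL,tB=f(462-405,357,322,252);uR,uT=f(757-405,67,322,252)
def ext(d,c,ax,r):
    e1=np.cross(ax,[0,0,1]);e1/=np.linalg.norm(e1);e2=np.cross(ax,e1)
    p=np.array([proj(d,c+r*(np.cos(t)*e1+np.sin(t)*e2)) for t in np.linspace(0,6.283,180)])
    o=proj(d,c);return p.min(0)-o,p.max(0)-o
ax=np.array([-.3,.4,.866]);ax/=np.linalg.norm(ax);rim=np.array([.34,.2,.19]);base=rim-.045*ax
for i in range(8):
    lo,hi=ext(S,rim,ax,.0258);sr=np.array([(sL-lo[0]+sR-hi[0])/2,(sT-lo[1]+sB-hi[1])/2]);er=[sL-lo[0]-sR+hi[0],sT-lo[1]-sB+hi[1]]
    lo,hi=ext(T,rim,ax,.0258);tr=np.array([tL-lo[0],tB-hi[1]])
    lo,hi=ext(S,base,ax,.025);sb=np.array([bR-hi[0],bB-hi[1]])
    lo,hi=ext(T,base,ax,.025);tb=np.array([uR-hi[0],uT-lo[1]])
    rim,g1=tri(S,sr,T,tr);base,g2=tri(S,sb,T,tb)
    ax=rim-base;L=np.linalg.norm(ax);ax/=L
    print(rim,base,L,ax,np.degrees(np.arccos(ax[2])),np.degrees(np.arctan2(ax[1],ax[0])),g1,g2,er)
E
```

```text
[0.436  0.2116 0.1896] [0.4494 0.1958 0.152 ] 0.042939766815542964 [-0.3126  0.3684  0.8756] 28.88873749275288 130.31829003327397 0.001337148164352954 0.001080657507194253 [np.float64(1.3617181604399775), np.float64(2.104390331111773)]
[0.436  0.2117 0.1894] [0.4493 0.1954 0.1503] 0.04441283990499499 [-0.2993  0.3683  0.8802] 28.33330353513099 129.1036931629796 0.0013083278861448257 0.0011809151706250868 [np.float64(1.040490917937177), np.float64(0.7829584729054204)]
[0.4361 0.2118 0.1893] [0.4493 0.1954 0.1501] 0.04449588194141169 [-0.2951  0.3687  0.8814] 28.18268178612565 128.67624646230846 0.0013848133730991075 0.0010500576870112004 [np.float64(1.1843841983221637), np.float64(0.5787520959442531)]
[0.4361 0.2118 0.1893] [0.4492 0.1954 0.15  ] 0.04451263023919992 [-0.2937  0.369   0.8818] 28.139028224374112 128.5233756125048 0.0014085824768398452 0.0010176376326185093 [np.float64(1.2257035454951506), np.float64(0.5104947173764174)]
[0.4362 0.2118 0.1893] [0.4492 0.1954 0.15  ] 0.044521549491020794 [-0.2933  0.369   0.8819] 28.123182466777475 128.47572485649164 0.0014167603583865273 0.001008811025942459 [np.float64(1.238377518701384), np.float64(0.48640599748600266)]
[0.4362 0.2118 0.1893] [0.4492 0.1954 0.15  ] 0.04452422012822411 [-0.2931  0.369   0.882 ] 28.117677669861585 128.4601907834617 0.0014195305016160647 0.001006102920733554 [np.float64(1.2427663997244167), np.float64(0.4787150592425746)]
[0.4362 0.2118 0.1893] [0.4492 0.1954 0.15  ] 0.04452510314069945 [-0.2931  0.369   0.882 ] 28.115747691882458 128.45515594524355 0.0014204834083106604 0.0010051931137884627 [np.float64(1.2442743725123364), np.float64(0.47618875780767667)]
[0.4362 0.2118 0.1893] [0.4492 0.1954 0.15  ] 0.0445253964708989 [-0.2931  0.369   0.882 ] 28.115071875699773 128.45353204299965 0.0014208110208264377 0.001004882342598165 [np.float64(1.2447948879484443), np.float64(0.47536026693171607)]
```

```bash
python3 - <<'E'
from h import *
from cell import ctrl
import pickle
S,T=pickle.load(open("st.pkl","rb"))
s=ctrl.get_state();print(R.from_rotvec(s["tool_rot"]).as_matrix(),s["time_s"])
print([x for x in dir(ctrl) if x[0]!='_'])
P=[onz(T,200+x/4-.4,220+y/4-.4,.005) for x,y in((527,172),(607,280),(750,167))]
for i,j in((0,1),(1,2)):
    v=P[j]-P[i];print(P[i],np.degrees(np.arctan2(v[1],v[0])))
# pan circle
print(onz(T,200+246/4-.4,220+272/4-.4,.05), onz(S,200+260/4-.4,190+206/4-.4,.05))
# instrument box top corners (scene) & boxes
for n,u,v,z in(("box edge top",319,246,.0),("box R",433,240,0)):print(n,onz(T,u,v,z))
print("vial",onz(T,217,305,.06),"wash",onz(T,256,239,.07),"block",onz(T,342,328,.03))
E
```

```text
[[-0.9283 -0.0004  0.3717]
 [-0.3717  0.0008 -0.9283]
 [ 0.0001 -1.     -0.0009]] 0.2
['Unreachable', 'get_state', 'hold_point_z']
[0.474  0.2221 0.005 ] -144.37492432854842
[0.413  0.1783 0.005 ] -52.85440074849017
[0.4203 0.3749 0.05  ] [0.42   0.3736 0.05  ]
box edge top [0.5124 0.2493 0.    ]
box R [ 0.5226 -0.0107  0.    ]
vial [0.3852 0.4665 0.06  ] wash [0.5228 0.3832 0.07  ] block [0.3311 0.2024 0.03  ]
```

```bash
python3 - <<'E'
from h import *
import pickle
from cell import ctrl
S,T=pickle.load(open("st.pkl","rb"))
b=onz(T,320,246,0);
for z in(.1,.2,.25,.3,.35,.4):print(z,onz(T,319,228,z),"instr",onz(T,415,352,z),onz(T,400,320,z),onz(S,305,303,z),"yellow",onz(T,552,172,z),"scene boxcorner",onz(S,330,150,z))
s=ctrl.get_state();M=R.from_rotvec(s["tool_rot"])
for p in([.2693,-.6726,.4],[.47,-.15,.4],[.47,.1,.4],[.442,.204,.32]):print(p,1000*M.inv().apply(np.array(p)-s["ee_pos"]))
E
```

```text
0.1 [0.5406 0.2497 0.1   ] instr [0.2888 0.0619 0.1   ] [0.352  0.0896 0.1   ] [0.366 0.152 0.1  ] yellow [ 0.6519 -0.2382  0.1   ] scene boxcorner [0.709  0.4751 0.1   ]
0.2 [0.5274 0.2507 0.2   ] instr [0.3038 0.0839 0.2   ] [0.36   0.1086 0.2   ] [0.329  0.0992 0.2   ] yellow [ 0.6263 -0.1825  0.2   ] scene boxcorner [0.632  0.3846 0.2   ]
0.25 [0.5209 0.2512 0.25  ] instr [0.3114 0.0949 0.25  ] [0.364 0.118 0.25 ] [0.3105 0.0727 0.25  ] yellow [ 0.6135 -0.1547  0.25  ] scene boxcorner [0.5936 0.3394 0.25  ]
0.3 [0.5143 0.2517 0.3   ] instr [0.3189 0.1059 0.3   ] [0.368  0.1275 0.3   ] [0.292  0.0463 0.3   ] yellow [ 0.6007 -0.1269  0.3   ] scene boxcorner [0.5551 0.2941 0.3   ]
0.35 [0.5077 0.2522 0.35  ] instr [0.3265 0.117  0.35  ] [0.372  0.1369 0.35  ] [0.2735 0.0199 0.35  ] yellow [ 0.5879 -0.0991  0.35  ] scene boxcorner [0.5166 0.2489 0.35  ]
0.4 [0.5012 0.2526 0.4   ] instr [0.334 0.128 0.4  ] [0.376  0.1464 0.4   ] [ 0.255  -0.0066  0.4   ] yellow [ 0.5751 -0.0713  0.4   ] scene boxcorner [0.4782 0.2036 0.4   ]
[0.2693, -0.6726, 0.4] [  -0.0225 -196.3355   -0.3667]
[0.47, -0.15, 0.4] [-380.6142 -195.9981 -410.9043]
[0.47, 0.1, 0.4] [-473.551  -195.7938 -642.9877]
[0.442, 0.204, 0.32] [-486.2283 -115.6964 -749.8693]
```

carry_out:
  travel:
    - [0,-62,0]
    - [-20,-120,-25]
    - [-50,-175,-65]
    - [-85,-196,-110]
    - [-122,-196,-154]
    - [-159,-196,-198]
    - [-196,-196,-242]
    - [-233,-196,-286]
    - [-270,-196,-330]
    - [-307,-196,-372]
    - [-335,-196,-402]
    - [-352,-196,-421]
  roll: [0,-0.05,-0.15,-0.25,-0.35,-0.45,-0.55,-0.65,-0.75,-0.85,-0.95,-1.05]
  gripper: 0

```text
time_s: 1.7
ee_pos: [0.4401, -0.149, 0.4002]
tool_rot: [-1.142, 1.308, -1.307]
wrist_force: [-0.2, -0.2, -0.3]
grip_width: 0.0853
```

```bash
cat > go.py <<'E'
from h import *
from cell import ctrl
import sys
s=ctrl.get_state();M=R.from_rotvec(s["tool_rot"])
A=M.as_matrix()
print("t",s["time_s"],"q",s["joints"],"p",s["ee_pos"],"F",s["wrist_force"],"w",s["grip_width"],"zaz",np.degrees(np.arctan2(A[1,2],A[0,2])),"ydir",A[:,1])
for a in sys.argv[1:]:
    p=np.array(eval(a));print(a,1000*M.inv().apply(p-s["ee_pos"]))
E
python3 go.py "[.45,.1,.4]" "[.442,.204,.30]"
```

```text
t 1.7 q [ 0.6049  0.1092 -0.4441  1.8707  0.05    1.1728  0.0094] p [ 0.4401 -0.149   0.4002] F [-0.161  -0.1685 -0.276 ] w 0.08531250454745531 zaz -7.694895986146798 ydir [-0.0001  0.0008 -1.    ]
[.45,.1,.4] [-248.1136    0.3827  -23.5434]
[.442,.204,.30] [-350.026   100.4685  -45.3768]
```

carry_out:
  travel:
    - [-60,0,-6]
    - [-120,0,-12]
    - [-180,0,-17]
    - [-235,0,-23]
    - [-290,15,-33]
    - [-330,50,-42]
    - [-350,85,-45]
    - [-350,100,-45]
    - [-350,100,-45]
  roll: [-0.1,-0.2,-0.3,-0.4,-0.5,-0.6,-0.7,-0.78,-0.78]

```text
time_s: 2.82
ee_pos: [0.4417, 0.2036, 0.2995]
tool_rot: [-1.449, 0.724, -0.72]
wrist_force: [-0.4, 0.2, -0.4]
grip_width: 0.0857
```

```bash
python3 go.py "[.442,.2044,.1525]"; python3 - <<'E'
from h import *
from cell import cams
for n in("scene","top"):
    d=cams.get_image(n); cv2.imwrite(f"pics/{n}2.png",d["image"][:,:,::-1])
E
```

```text
t 2.825 q [ 0.0957  0.284  -0.8062  1.9756  0.2435  0.9825 -0.1816] p [0.4417 0.2036 0.2995] F [-0.4064  0.1822 -0.4045] w 0.08570679575570268 zaz 37.00257165350794 ydir [-0.0026  0.0001 -1.    ]
[.442,.2044,.1525] [ -0.2263 146.965    0.9798]
```

View pics/scene2.png

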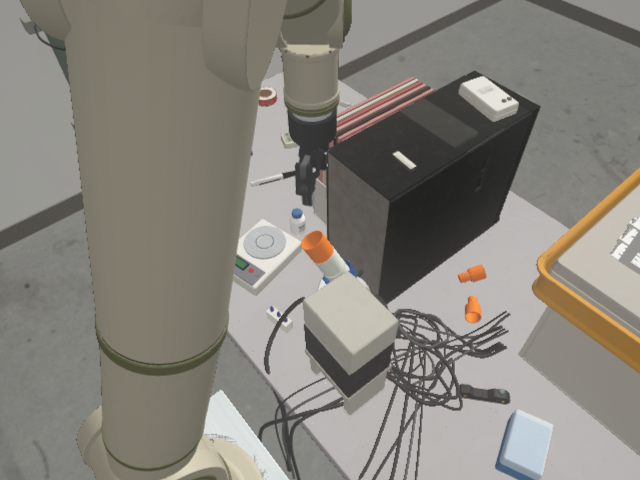

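View pics/top2.png

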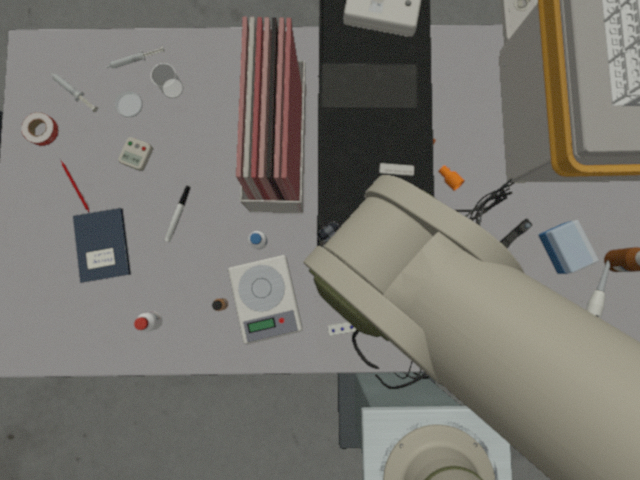

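```bash
python3 - <<'E'
from h import *
import pickle
S,T=pickle.load(open("st.pkl","rb"))
for z in np.arange(.28,.72,.04):print(round(z,2),proj(S,[.4417,.2036,z]),proj(T,[.4417,.2036,z]))
for x,y in((.511,.252),(.515,.25),(.52,.25)):print(proj(S,[x,y,.35]),proj(S,[x,y,0]))
print(proj(T,[.512,.25,.35]),proj(T,[.512,.25,0]))
E
```

```text
0.28 [315.2982 209.1732] [349.1664 273.5807]
0.32 [314.6872 193.7404] [351.16   272.8781]
0.36 [314.0329 177.2117] [353.4049 272.0869]
0.4 [313.3303 159.4659] [355.9516 271.1893]
0.44 [312.5741 140.3635] [358.8657 270.1623]
0.48 [311.7577 119.7427] [362.2326 268.9757]
0.52 [310.8737  97.4151] [366.1669 267.5891]
0.56 [309.9135  73.1594] [370.825  265.9474]
0.6 [308.8665  46.7149] [376.4272 263.973 ]
0.64 [307.7207  17.7711] [383.2926 261.5533]
0.68 [306.4611 -14.0439] [391.903  258.5187]
[326.5663 150.4803] [328.0418 265.0958]
[328.9272 150.0817] [329.8702 264.7257]
[330.9886 148.915 ] [331.4667 263.6281]
[320.4189 225.1227] [318.7141 246.18  ]
```

carry_out:
  travel:
    - [0,40,1]
    - [0,80,1]
    - [0,110,1]
    - [0,130,1]
    - [0,145,1]
    - [0,147,1]
  roll: [0,0,0,0,0,0]

```text
time_s: 3.68
ee_pos: [0.4437, 0.2044, 0.1539]
tool_rot: [-1.446, 0.724, -0.724]
wrist_force: [0.5, 0.3, -0.2]
grip_width: 0.0856
```

```bash
python3 go.py "[.442,.2044,.1525]"; python3 - <<'E'
from h import *
from cell import cams
d=cams.get_image("scene")["image"][:,:,::-1]; cv2.imwrite("pics/s3.png",cv2.resize(d[150:300,250:400],None,fx=4,fy=4,interpolation=cv2.INTER_CUBIC))
E
```

```text
t 3.675 q [-0.0493  0.4666 -0.6811  2.1529  0.4725  0.6708 -0.4141] p [0.4437 0.2044 0.1539] F [ 0.4693  0.3104 -0.2348] w 0.0856182347626653 zaz 36.80604786540188 ydir [ 0.0002  0.0006 -1.    ]
[.442,.2044,.1525] [-1.0208  1.3788 -1.3018]
```

View pics/s3.png

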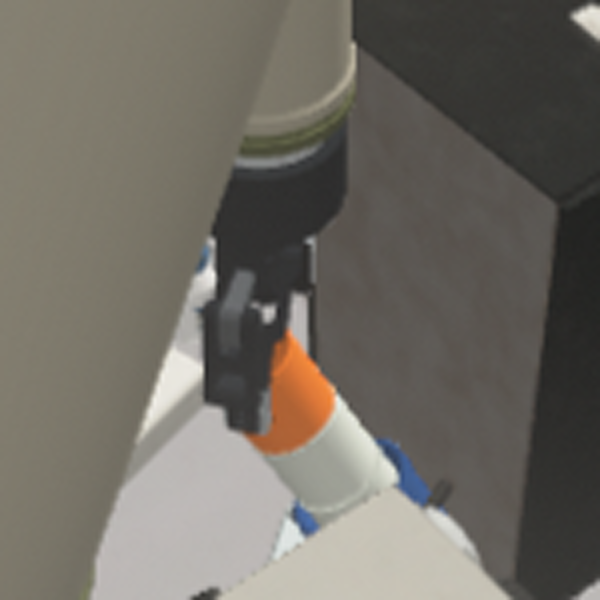

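carry_out:
  travel:
    - [0,1,-1]
    - [0,1,-1]
    - [0,1,-1]
    - [0,1,-1]
    - [0,1,-1]
    - [0,1,-1]
  roll: [0,0,0,0,0,0]
  gripper: 1
  grip_force: 30

```text
time_s: 4.47
ee_pos: [0.4432, 0.2041, 0.1539]
tool_rot: [-1.445, 0.723, -0.725]
wrist_force: [-2.1, -0.5, 6.1]
grip_width: 0.0485
```

```bash
python3 go.py; python3 - <<'E'
from cell import ctrl
s=ctrl.get_state();print(ctrl.hold_point_z,s["wrist_force"],s["torque"])
E
```

```text
t 4.475 q [-0.0493  0.4654 -0.6811  2.1551  0.4737  0.6685 -0.4157] p [0.4432 0.2041 0.1539] F [-2.0574 -0.4753  6.1085] w 0.048450143474542066 zaz 36.80559359411801 ydir [ 0.0016  0.0011 -1.    ]
-0.0187 [-2.05736936 -0.47531975  6.10854381] [-0.15450638  0.39211742 -0.1303126 ]
```

carry_out:
  travel:
    - [-0.8,-1.3,0]
    - [-1.5,-2.6,0]
    - [-1.5,-2.6,0]
  roll: [0,0,0]

```text
time_s: 4.85
ee_pos: [0.4425, 0.2047, 0.1563]
tool_rot: [-1.445, 0.724, -0.726]
wrist_force: [2.4, -0.6, -7.1]
grip_width: 0.0487
```

```bash
python3 go.py
```

```text
t 4.85 q [-0.0487  0.4617 -0.6839  2.1532  0.469   0.6736 -0.4139] p [0.4425 0.2047 0.1563] F [ 2.4362 -0.6228 -7.1319] w 0.04872388540099692 zaz 36.77993106917792 ydir [ 0.0015  0.0005 -1.    ]
```

carry_out:
  travel:
    - [0,0,0]
    - [0,0,0]
    - [0,0,0]
    - [0,0,0]
  roll: [0.08,0.16,0.24,0.24]

```text
time_s: 5.35
ee_pos: [0.4423, 0.2049, 0.1563]
tool_rot: [-1.372, 0.906, -0.908]
wrist_force: [-0.7, -0.5, -1.2]
grip_width: 0.0481
```

```bash
python3 go.py; python3 - <<'E'
from cell import ctrl
s=ctrl.get_state();print(s["torque"],s["wrist_force"]@[-.301,.399,.866])
E
```

```text
t 5.35 q [-0.0959  0.4469 -0.6166  2.1561  0.4238  0.6554 -0.6045] p [0.4423 0.2049 0.1563] F [-0.655  -0.5446 -1.2247] w 0.04807287023260179 zaz 23.103500744872218 ydir [ 0.0016  0.0003 -1.    ]
[-0.13226457 -0.33231375  0.20855149] -1.0807268028434005
```

carry_out:
  travel:
    - [-0.8,-1.3,-0.2]
    - [-1.5,-2.6,-0.4]
    - [-1.5,-2.6,-0.4]
  roll: [0,0,0]

```text
time_s: 5.72
ee_pos: [0.4414, 0.2058, 0.1588]
tool_rot: [-1.373, 0.906, -0.908]
wrist_force: [3.0, -2.8, -8.7]
grip_width: 0.0485
```

```bash
cat > st.py <<'E'
from h import *
from cell import ctrl,cams
import sys
s=ctrl.get_state();print(s["time_s"],s["torque"],s["wrist_force"],"ax",s["wrist_force"]@[-.301,.399,.866],s["ee_pos"],s["grip_width"])
d=cams.get_image("scene")["image"][:,:,::-1]; cv2.imwrite(f"pics/{sys.argv[1]}.png",cv2.resize(d[150:300,250:400],None,fx=4,fy=4,interpolation=cv2.INTER_CUBIC))
E
python3 st.py s4
```

```text
5.725 [-0.3496 -1.0366  0.1864] [ 3.0332 -2.7834 -8.7277] ax -9.581764462141848 [0.4414 0.2058 0.1588] 0.04849808242313651
```

View pics/s4.png

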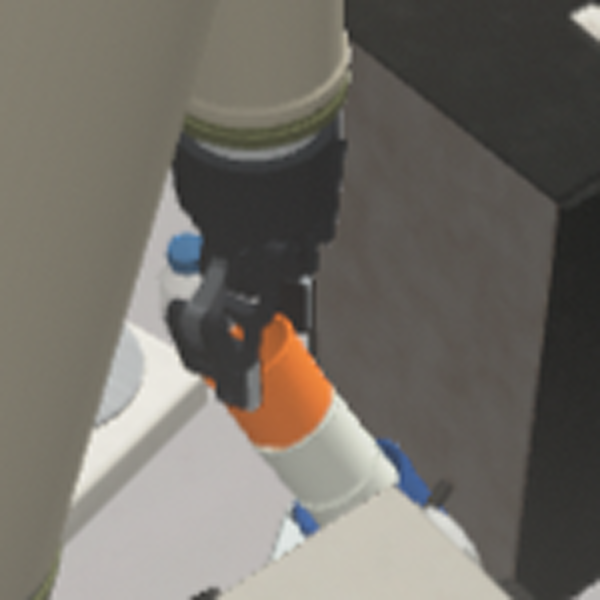

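carry_out:
  travel:
    - [0.5,0.8,0.1]
    - [0.5,0.8,0.1]
    - [0.5,0.8,0.1]
    - [0.5,0.8,0.1]
  roll: [0.08,0.16,0.24,0.24]

```text
time_s: 6.28
ee_pos: [0.4406, 0.2068, 0.1583]
tool_rot: [-1.281, 1.087, -1.086]
wrist_force: [-4.4, 2.9, 0.6]
grip_width: 0.048
```

```bash
python3 go.py;python3 st.py s5
```

```text
t 6.275 q [-0.144   0.4311 -0.5535  2.1578  0.374   0.6434 -0.7947] p [0.4406 0.2068 0.1583] F [-4.3884  2.8525  0.6312] w 0.04800177420709618 zaz 9.446532788768575 ydir [ 0.0008  0.0012 -1.    ]
6.275 [0.5706 0.7987 0.0783] [-4.3884  2.8525  0.6312] ax 3.0056671742564096 [0.4406 0.2068 0.1583] 0.04800177420709618
```

View pics/s5.png

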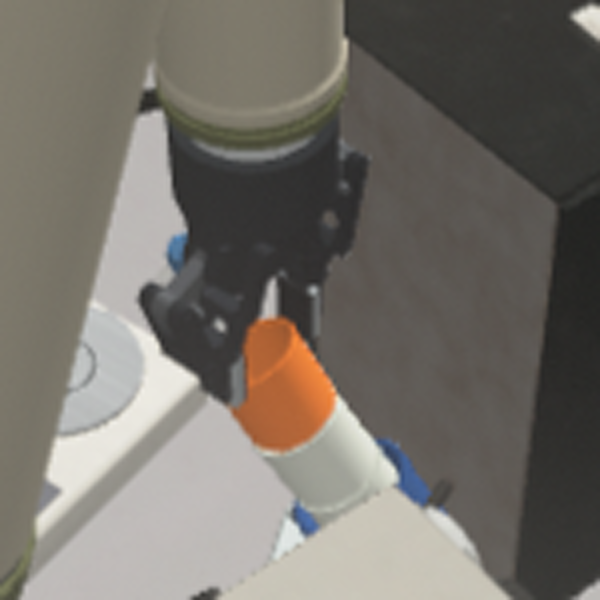

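carry_out:
  travel:
    - [-0.9,-1.7,-0.5]
    - [-1.8,-3.5,-0.9]
    - [-1.8,-3.5,-0.9]
  roll: [0,0,0]

```text
time_s: 6.7
ee_pos: [0.4395, 0.208, 0.1616]
tool_rot: [-1.282, 1.086, -1.086]
wrist_force: [0.4, -0.4, -11.4]
grip_width: 0.0478
```

```bash
python3 st.py s6
```

```text
6.7 [ 0.1265 -0.3685  0.1707] [  0.3565  -0.3766 -11.3741] ax -10.107493213080403 [0.4395 0.208  0.1616] 0.04781446674271831
```

View pics/s6.png

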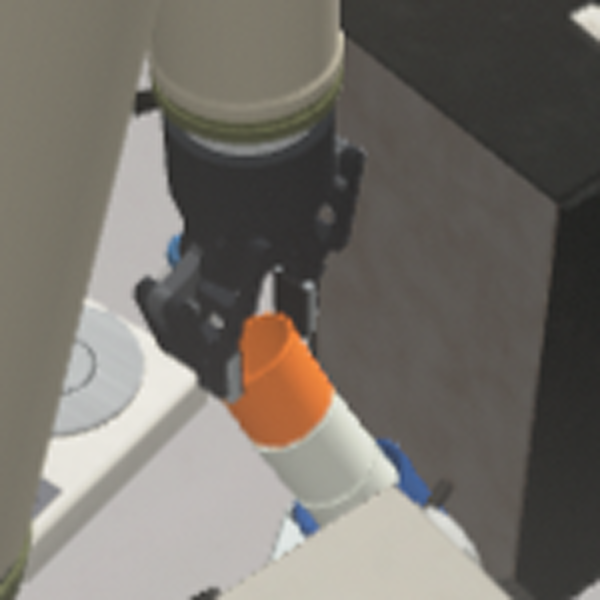

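carry_out:
  travel:
    - [1,2,0.5]
    - [1,2,0.5]
    - [1,2,0.5]
    - [1,2,0.5]
    - [1,2,0.5]
    - [1,3,0.5]
    - [1,3,0.5]
    - [1,3,0.5]
    - [1,3,0.5]
    - [1,3,0.5]
  roll: [0,0,-0.1,-0.25,-0.4,-0.55,-0.7,-0.85,-0.915,-0.915]
  gripper: 0.2

```text
time_s: 8.0
ee_pos: [0.4405, 0.2072, 0.1588]
tool_rot: [-1.535, 0.385, -0.385]
wrist_force: [-0.2, 0.8, -0.4]
grip_width: 0.0682
```

```bash
python3 go.py "[.4410,.2058,.1560]"; python3 st.py s7
```

```text
t 8.0 q [ 0.0314  0.4895 -0.8106  2.1476  0.5445  0.7168 -0.0648] p [0.4405 0.2072 0.1588] F [-0.2388  0.7786 -0.43  ] w 0.0682293361390715 zaz 61.8617959357644 ydir [ 0.0009  0.0014 -1.    ]
[.4410,.2058,.1560] [ 1.1226  2.8366 -0.9715]
8.0 [-0.0016  0.017  -0.0459] [-0.2388  0.7786 -0.43  ] ax 0.010144388689300518 [0.4405 0.2072 0.1588] 0.0682293361390715
```

View pics/s7.png

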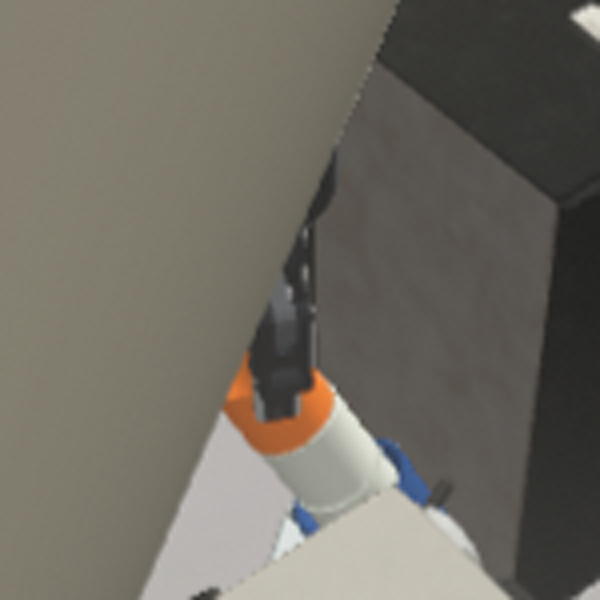

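carry_out:
  travel:
    - [1,3,-1]
    - [1,3,-1]
    - [1,3,-1]
    - [1,3,-1]
    - [1,3,-1]
  roll: [0,0,0,0,0]
  gripper: 1
  grip_force: 50

```text
time_s: 8.68
ee_pos: [0.4416, 0.2076, 0.1568]
tool_rot: [-1.532, 0.383, -0.387]
wrist_force: [-0.6, 2.3, 9.2]
grip_width: 0.0459
```

```bash
python3 go.py;python3 st.py s8
```

```text
t 8.675 q [ 0.0289  0.4919 -0.8065  2.1496  0.55    0.7092 -0.0692] p [0.4416 0.2076 0.1568] F [-0.6336  2.2975  9.1585] w 0.045887149085744476 zaz 61.82374525651971 ydir [ 0.0033  0.0037 -1.    ]
8.675 [0.6176 0.1716 0.0565] [-0.6336  2.2975  9.1585] ax 9.038634517179826 [0.4416 0.2076 0.1568] 0.045887149085744476
```

carry_out:
  travel:
    - [-0.5,-0.9,0.2]
    - [-0.5,-0.9,0.2]
    - [-0.5,-0.9,0.2]
    - [-0.5,-0.9,0.2]
    - [-0.5,-0.9,0.2]
    - [-1.4,-2.6,0.6]
    - [-2.3,-4.3,1]
    - [-2.3,-4.3,1]
  roll: [0.1,0.2,0.3,0.4,0.4,0.4,0.4,0.4]

```text
time_s: 9.72
ee_pos: [0.4433, 0.2114, 0.1618]
tool_rot: [-1.445, 0.691, -0.699]
wrist_force: [10.1, 2.2, -7.1]
grip_width: 0.045
```

```bash
python3 go.py;python3 st.py s9
```

```text
t 9.725 q [-0.0453  0.4562 -0.6996  2.1471  0.4688  0.6777 -0.3858] p [0.4433 0.2114 0.1618] F [10.0612  2.2052 -7.0901] w 0.04499605951871881 zaz 38.89036518477172 ydir [ 0.0091  0.008  -0.9999]
9.725 [ 1.0084 -2.7793  0.2764] [10.0612  2.2052 -7.0901] ax -8.28855728222969 [0.4433 0.2114 0.1618] 0.04499605951871881
```

View pics/s9.png

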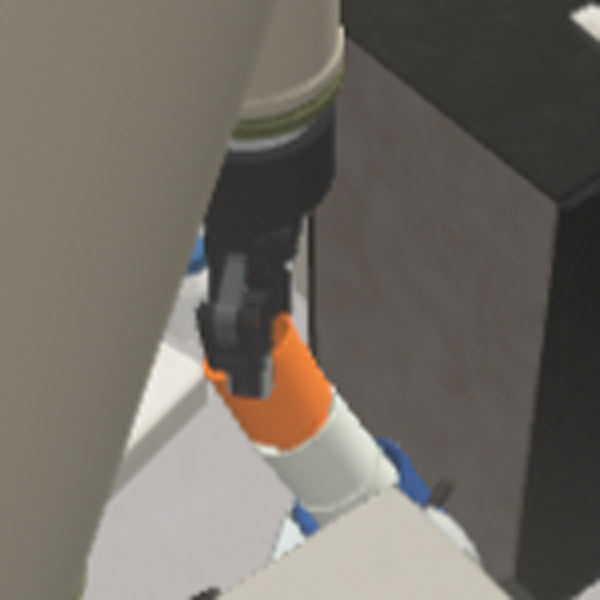

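carry_out:
  travel:
    - [0.2,2.5,-5]
    - [0.2,2.5,-5]
    - [0.2,2.5,-5]
    - [0.2,2.5,-5]
    - [-0.8,0.8,-5]
    - [-1.8,-1,-5]
    - [-1.8,-1,-5]
  roll: [0.05,0.15,0.25,0.25,0.25,0.25,0.25]

```text
time_s: 10.65
ee_pos: [0.4437, 0.2126, 0.1643]
tool_rot: [-1.359, 0.878, -0.891]
wrist_force: [13.1, 3.6, -3.2]
grip_width: 0.0448
```

```bash
python3 go.py;python3 st.py s10
```

```text
t 10.65 q [-0.0924  0.4334 -0.6308  2.154   0.4228  0.6495 -0.587 ] p [0.4437 0.2126 0.1643] F [13.1492  3.5752 -3.1604] w 0.04482106442063408 zaz 24.568274820867742 ydir [ 0.0187  0.0143 -0.9997]
10.65 [ 1.0118 -3.9199  0.4274] [13.1492  3.5752 -3.1604] ax -5.2683207312610785 [0.4437 0.2126 0.1643] 0.04482106442063408
```

View image.

View pics/s10.png

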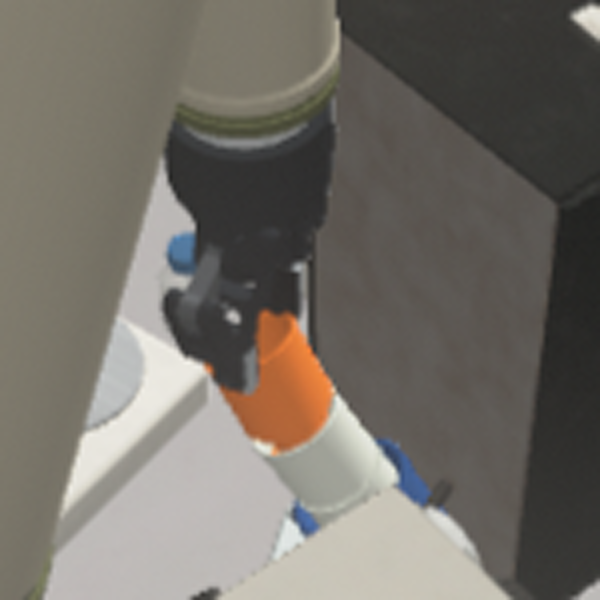

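carry_out:
  travel:
    - [-1,-1,-7]
    - [-1.5,-2.5,-9]
    - [-2,-4,-9]
    - [-2,-4,-9]
  roll: [0,0,0,0]
  grip_force: 30

```text
time_s: 11.2
ee_pos: [0.4364, 0.2118, 0.1686]
tool_rot: [-1.356, 0.877, -0.892]
wrist_force: [5.9, 2.0, -2.4]
grip_width: 0.0422
```

```bash
python3 go.py;python3 st.py s11
```

```text
t 11.2 q [-0.0894  0.4181 -0.6381  2.1665  0.415   0.646  -0.5878] p [0.4364 0.2118 0.1686] F [ 5.9424  1.9527 -2.3573] w 0.042182804241912966 zaz 24.557751387072663 ydir [ 0.0219  0.0167 -0.9996]
11.2 [ 0.6734 -1.6019  0.2448] [ 5.9424  1.9527 -2.3573] ax -3.0509098654852127 [0.4364 0.2118 0.1686] 0.042182804241912966
```

View pics/s11.png

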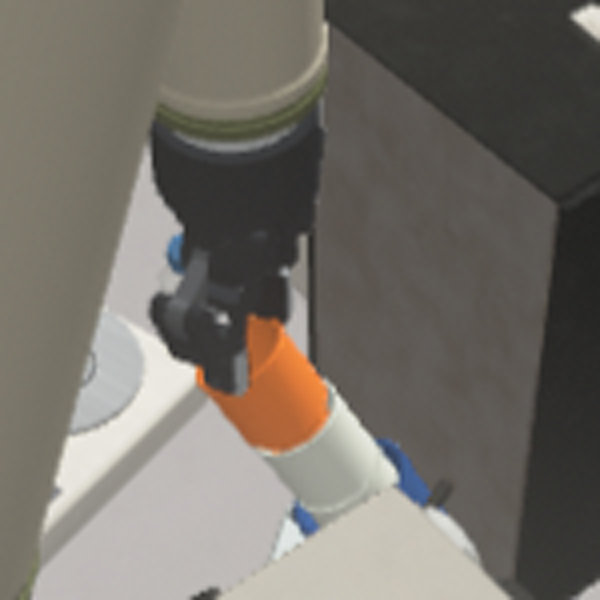

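```bash
python3 go.py "[.4415,.2052,.1555]"
```

```text
t 11.25 q [-0.0895  0.4182 -0.6381  2.1665  0.415   0.6459 -0.5878] p [0.4364 0.2118 0.1686] F [ 5.8747  1.8183 -2.3776] w 0.042358194480358165 zaz 24.561330678106582 ydir [ 0.0219  0.0167 -0.9996]
[.4415,.2052,.1555] [ 8.2175 13.0778  1.5688]
```

carry_out:
  travel:
    - [0,0,0]
    - [0,0,0]
    - [0,0,0]
    - [4,6,1]
    - [8,13,1.5]
    - [8,13,1.5]
  roll: [0,0,0,-0.1,-0.217,-0.217]
  gripper: 0.2

```text
time_s: 12.0
ee_pos: [0.441, 0.2048, 0.1551]
tool_rot: [-1.423, 0.711, -0.729]
wrist_force: [-0.4, 0.0, -0.8]
grip_width: 0.068
```

```bash
python3 go.py "[.4415,.2052,.1555]";python3 st.py s12
```

```text
t 12.0 q [-0.0475  0.452  -0.6799  2.1748  0.4814  0.6351 -0.4226] p [0.441  0.2048 0.1551] F [-0.4042  0.0344 -0.7762] w 0.06796193560315343 zaz 36.916454424356864 ydir [ 0.0205  0.0162 -0.9997]
[.4415,.2052,.1555] [-0.0085 -0.3916  0.6471]
12.0 [-0.0075  0.0063  0.0289] [-0.4042  0.0344 -0.7762] ax -0.5368324609844828 [0.441  0.2048 0.1551] 0.06796193560315343
```

View pics/s12.png

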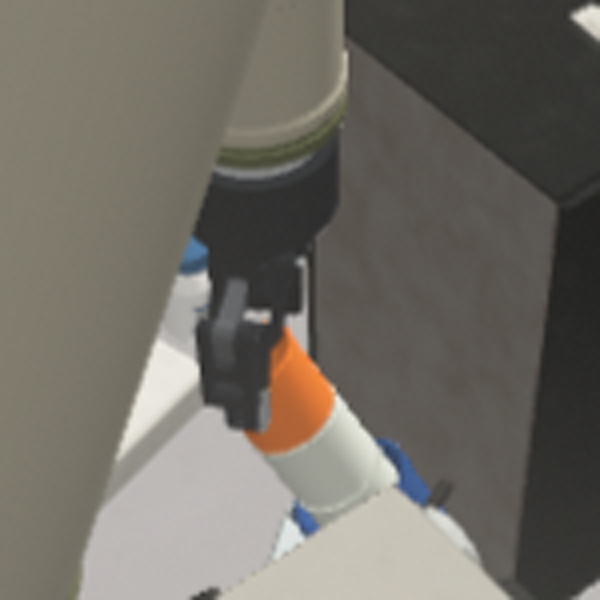

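carry_out:
  travel:
    - [0,0,0.6]
    - [0,0,0.6]
    - [0,0,0.6]
    - [0,0,0.6]
    - [-1,-1.7,0.6]
    - [-2,-3.5,0.6]
    - [-2.5,-4.3,0.6]
    - [-2.5,-4.3,0.6]
  roll: [0,0,0,0,0,0,0,0]
  gripper: 1
  grip_force: 30

```text
time_s: 13.05
ee_pos: [0.44, 0.2075, 0.1597]
tool_rot: [-1.422, 0.712, -0.731]
wrist_force: [0.4, -0.1, 1.0]
grip_width: 0.0483
```

```bash
python3 go.py;python3 st.py s13
```

```text
t 13.05 q [-0.0477  0.4453 -0.6858  2.1701  0.4719  0.6444 -0.4207] p [0.44   0.2075 0.1597] F [ 0.4083 -0.0731  1.0197] w 0.04833951620710684 zaz 36.83082443283451 ydir [ 0.021   0.0166 -0.9996]
13.05 [-0.0123 -0.0296 -0.0244] [ 0.4083 -0.0731  1.0197] ax 0.7309639116688551 [0.44   0.2075 0.1597] 0.04833951620710684
```

View pics/s13.png

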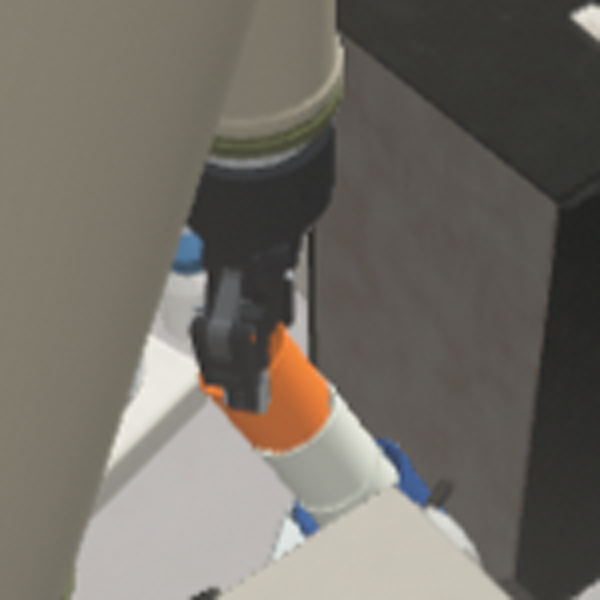

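carry_out:
  travel:
    - [-1,-1.7,0]
    - [-2,-3.5,0]
    - [-2.5,-4.3,0]
    - [-2.5,-4.3,0]
  roll: [0,0,0,0]

```text
time_s: 13.6
ee_pos: [0.4384, 0.2094, 0.1641]
tool_rot: [-1.422, 0.712, -0.731]
wrist_force: [0.2, -0.2, -2.0]
grip_width: 0.048
```

```bash
python3 go.py;python3 st.py s14
```

```text
t 13.6 q [-0.0467  0.4385 -0.6922  2.1668  0.4632  0.6532 -0.4177] p [0.4384 0.2094 0.1641] F [ 0.1823 -0.2145 -1.998 ] w 0.047963434328035695 zaz 36.830640532299874 ydir [ 0.0212  0.0166 -0.9996]
13.6 [ 0.0414 -0.0223  0.0009] [ 0.1823 -0.2145 -1.998 ] ax -1.8707092764086939 [0.4384 0.2094 0.1641] 0.047963434328035695
```

View pics/s14.png

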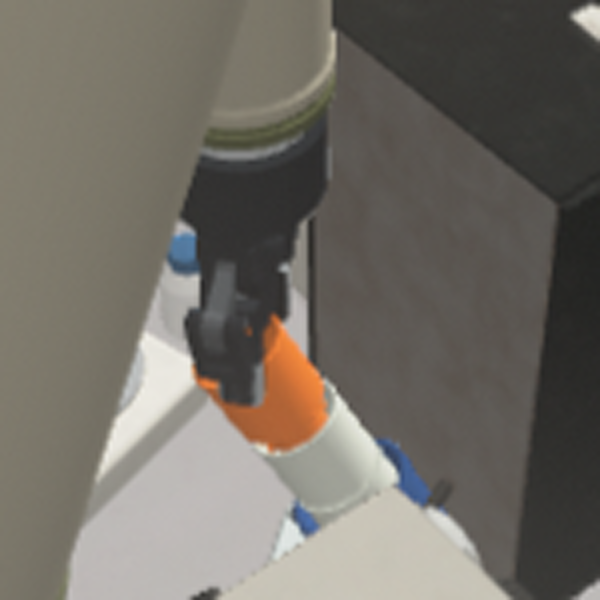

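carry_out:
  travel:
    - [-1.3,-2.2,0]
    - [-2.5,-4.3,0]
    - [-3.8,-6.5,0]
    - [-5,-8.7,0]
    - [-5,-8.7,0]
  roll: [0,0,0,0,0]

```text
time_s: 14.28
ee_pos: [0.4353, 0.2134, 0.173]
tool_rot: [-1.422, 0.712, -0.731]
wrist_force: [-0.0, 0.4, -1.0]
grip_width: 0.0482
```

```bash
python3 go.py;python3 st.py s15
```

```text
t 14.275 q [-0.0448  0.425  -0.7048  2.1597  0.4458  0.671  -0.4117] p [0.4353 0.2134 0.173 ] F [-0.0468  0.4381 -1.0136] w 0.048243599249326086 zaz 36.837467263836 ydir [ 0.0215  0.0168 -0.9996]
14.275 [-0.0547  0.0431 -0.0091] [-0.0468  0.4381 -1.0136] ax -0.688906182358721 [0.4353 0.2134 0.173 ] 0.048243599249326086
```

View pics/s15.png

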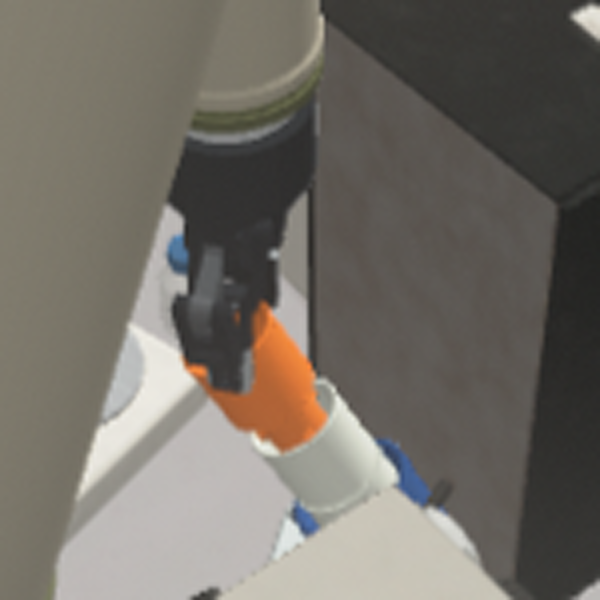

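carry_out:
  travel:
    - [-2,-3.5,0]
    - [-5,-8.7,0]
    - [-8,-14,0]
    - [-11,-19,0]
    - [-14,-24.5,0]
    - [-17,-29.5,0]
    - [-20,-45,0]
    - [-20,-75,0]
    - [-20,-100,0]
    - [-20,-100,0]
  roll: [0,0,0,0,0,0,0,0,0,0]

```text
time_s: 15.58
ee_pos: [0.4218, 0.2284, 0.275]
tool_rot: [-1.419, 0.71, -0.733]
wrist_force: [-0.7, 0.4, -1.2]
grip_width: 0.0479
```

```bash
python3 go.py; python3 - <<'E'
from h import *
from cell import cams
import pickle
for n in("scene","top"):
    d=cams.get_image(n); cv2.imwrite(f"pics/{n}16.png",d["image"][:,:,::-1])
S,T=pickle.load(open("st.pkl","rb"))
for z in(.025,.035,.045):
    a=onz(T,200+180/4-.4,220+492/4-.4,z);b=onz(T,200+405/4-.4,220+440/4-.4,z);print(z,a,b,np.degrees(np.arctan2(*(b-a)[[1,0]])))
    # scene corners: left (60,290) front (220,388)
    a=onz(S,200+60/4-.4,190+288/4-.4,z);b=onz(S,200+222/4-.4,190+388/4-.4,z);print("  S",a,b)
print("S bottom", onz(S,200+222/4-.4,190+420/4-.4,0), onz(S,200+62/4-.4,190+318/4-.4,0))
E
```

```text
t 15.575 q [ 0.0356  0.2862 -0.8093  2.0443  0.2722  0.8841 -0.2789] p [0.4218 0.2284 0.275 ] F [-0.6615  0.3927 -1.1837] w 0.04794691154222689 zaz 36.81821549907934 ydir [ 0.0248  0.0182 -0.9995]
0.025 [0.3024 0.4136 0.025 ] [0.3284 0.2916 0.025 ] -77.97044351156013
  S [0.3053 0.418  0.025 ] [0.3362 0.2985 0.025 ]
0.035 [0.3036 0.412  0.035 ] [0.3294 0.2913 0.035 ] -77.97044351156013
  S [0.3026 0.4103 0.035 ] [0.3331 0.292  0.035 ]
0.045 [0.3049 0.4104 0.045 ] [0.3304 0.2909 0.045 ] -77.97044351156015
  S [0.2998 0.4026 0.045 ] [0.33   0.2856 0.045 ]
S bottom [0.3311 0.2965 0.    ] [0.3011 0.4175 0.    ]
```

View pics/scene16.png

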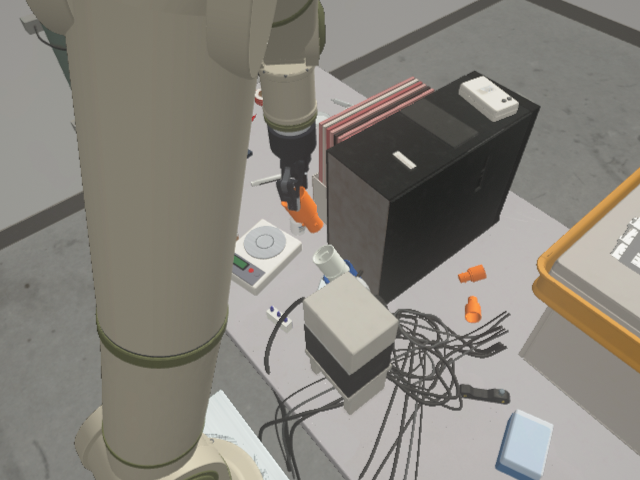

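View pics/top16.png

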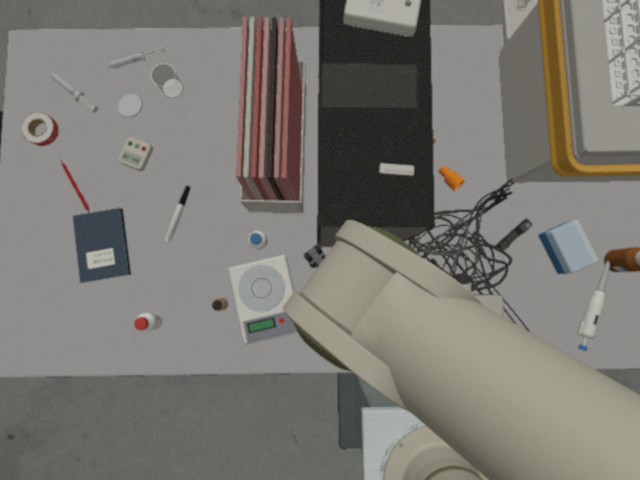

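```bash
python3 go.py "[.25,.365,.275]" "[.25,.365,.12]" "[.25,.365,.066]"
```

```text
t 15.675 q [ 0.0347  0.2887 -0.8079  2.047   0.2733  0.8829 -0.2799] p [0.4211 0.2274 0.273 ] F [-0.4396  0.0102 -0.1513] w 0.0480312024672547 zaz 36.81195611082703 ydir [ 0.0218  0.0165 -0.9996]
[.25,.365,.275] [-212.6747   -3.4759  -54.4498]
[.25,.365,.12] [-212.6529  151.466   -58.6963]
[.25,.365,.066] [-212.6453  205.4457  -60.1758]
```

carry_out:
  travel:
    - [-20,0,-5]
    - [-40,0,-10]
    - [-62,0,-16]
    - [-85,0,-22]
    - [-108,0,-28]
    - [-131,0,-34]
    - [-154,0,-40]
    - [-177,0,-46]
    - [-200,0,-51]
    - [-213,0,-54]
    - [-213,0,-54]
    - [-213,0,-54]
  roll: [-0.1,-0.2,-0.31,-0.42,-0.53,-0.64,-0.75,-0.86,-0.97,-1.08,-1.14,-1.14]

```text
time_s: 17.18
ee_pos: [0.2497, 0.366, 0.2713]
tool_rot: [-1.55, -0.185, 0.15]
wrist_force: [0.6, 0.3, -1.2]
grip_width: 0.0481
```

```bash
python3 go.py "[.25,.365,.066]"; python3 - <<'E'
from h import *
from cell import cams
for n in("scene","top"):
    d=cams.get_image(n); cv2.imwrite(f"pics/{n}17.png",d["image"][:,:,::-1])
E
```

```text
t 17.175 q [-0.1915  0.3306 -1.1531  2.1039  0.4041  0.9181  0.2137] p [0.2497 0.366  0.2713] F [ 0.6106  0.2765 -1.1633] w 0.04811645008627071 zaz 102.26014627618395 ydir [ 0.0211  0.0164 -0.9996]
[.25,.365,.066] [ -4.8589 205.1868  -3.3759]
```

View pics/scene17.png

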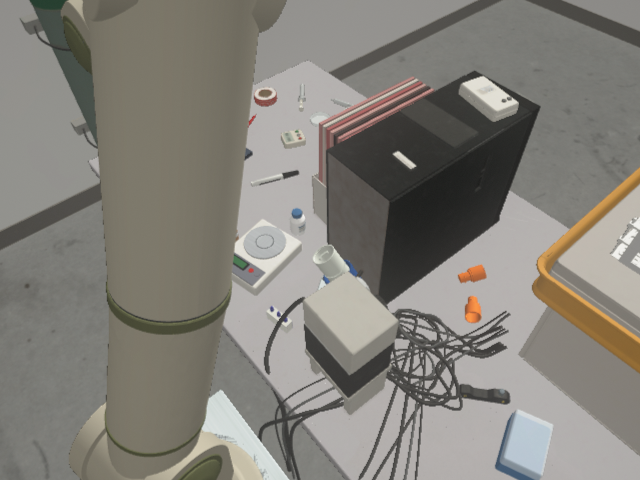

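View pics/top17.png

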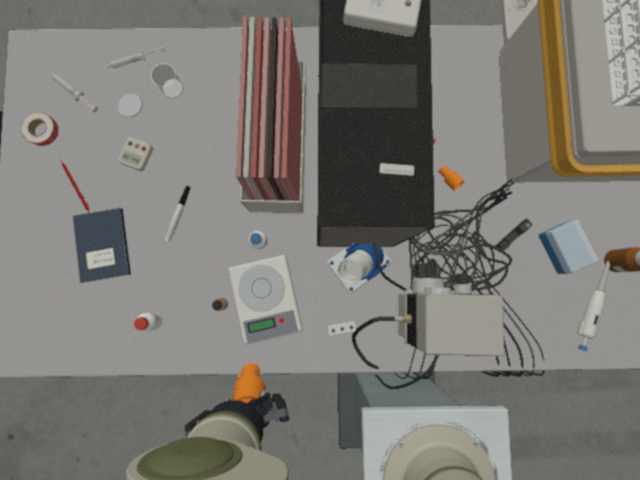

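carry_out:
  travel:
    - [0,50,0]
    - [-2,100,0]
    - [-3,145,-1]
    - [-4,180,-3]
    - [-4,200,-3]
    - [-4,204,-3]
  roll: [0,0,0,0,0,0]

```text
time_s: 18.02
ee_pos: [0.2508, 0.365, 0.0664]
tool_rot: [-1.552, -0.183, 0.149]
wrist_force: [0.0, 0.3, -0.6]
grip_width: 0.0479
```

```bash
python3 go.py "[.28,.3715,.066]" "[.292,.374,.066]"; python3 - <<'E'
from h import *
from cell import cams
d=cams.get_image("top")["image"][:,:,::-1]; cv2.imwrite("pics/t18.png",cv2.resize(d[270:420,180:330],None,fx=4,fy=4,interpolation=cv2.INTER_CUBIC))
E
```

```text
t 18.025 q [-0.583   0.6047 -0.7435  2.3372  0.956   0.5088 -0.3304] p [0.2508 0.365  0.0664] F [ 0.0178  0.3226 -0.5566] w 0.04785320679137209 zaz 102.12714887726499 ydir [ 0.0204  0.0148 -0.9997]
[.28,.3715,.066] [29.9206  1.0465  0.1905]
[.292,.374,.066] [42.1748  1.3288  0.1137]
```

View pics/t18.png

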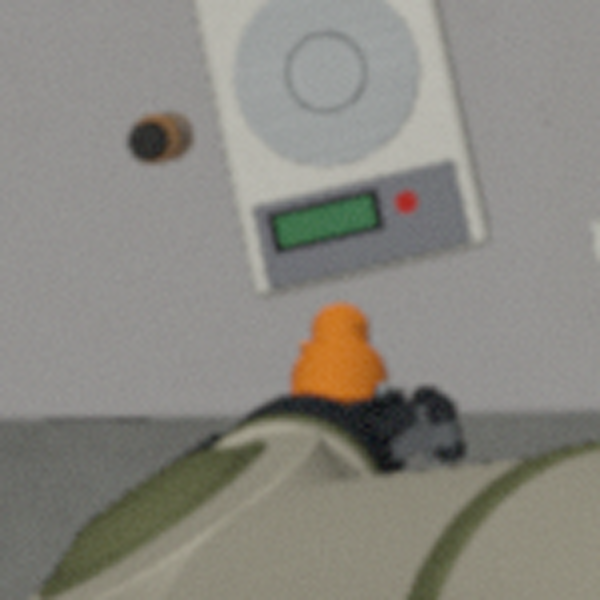

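carry_out:
  travel:
    - [8,0,0]
    - [14,0,0]
    - [19,0,0]
    - [24,0,0]
    - [29,0,0]
    - [30,0,0]
  roll: [0,0,0,0,0,0]
  grip_force: 20

```text
time_s: 18.82
ee_pos: [0.2807, 0.3717, 0.0674]
tool_rot: [-1.551, -0.183, 0.148]
wrist_force: [-0.8, -0.0, 0.6]
grip_width: 0.0479
```

```bash
cat > tp.py <<'E'
import sys
from h import *
from cell import cams
d=cams.get_image("top")["image"][:,:,::-1]; cv2.imwrite(f"pics/{sys.argv[1]}.png",cv2.resize(d[270:420,180:330],None,fx=4,fy=4,interpolation=cv2.INTER_CUBIC))
E
python3 go.py "[.292,.374,.066]"; python3 tp.py t19
```

```text
t 18.825 q [-0.5238  0.6235 -0.7587  2.2873  0.9263  0.544  -0.2381] p [0.2807 0.3717 0.0674] F [-0.8247 -0.0383  0.5865] w 0.047885467477699735 zaz 102.08697569806218 ydir [ 0.0209  0.0157 -0.9997]
[.292,.374,.066] [11.5388  1.6962 -0.1027]
```

View pics/t19.png

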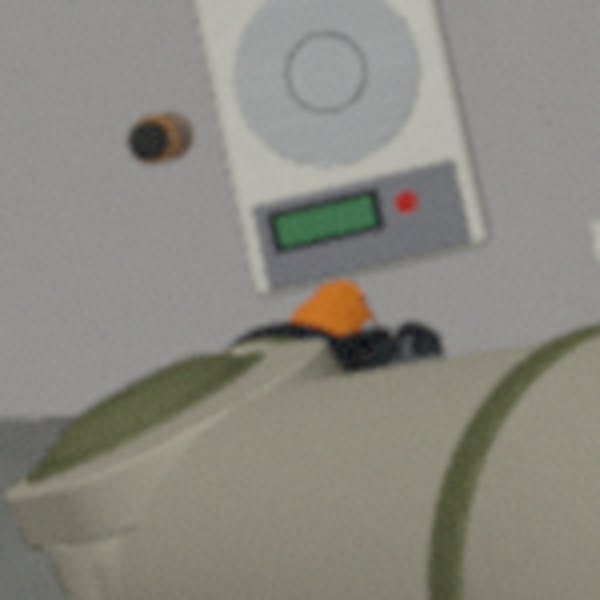

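carry_out:
  travel:
    - [4,0.5,0]
    - [8,1,0]
    - [11,1.5,0]
    - [11,1.5,0]
  roll: [0,0,0,0]

```text
time_s: 19.38
ee_pos: [0.2916, 0.3739, 0.066]
tool_rot: [-1.551, -0.182, 0.147]
wrist_force: [-2.4, 0.6, -0.9]
grip_width: 0.048
```

```bash
python3 go.py "[.292,.374,.066]"; python3 tp.py t20
```

```text
t 19.375 q [-0.5069  0.6333 -0.7596  2.2697  0.9216  0.5541 -0.2109] p [0.2916 0.3739 0.066 ] F [-2.3504  0.589  -0.9465] w 0.048048054307846234 zaz 102.0700453068962 ydir [ 0.0208  0.0155 -0.9997]
[.292,.374,.066] [0.3955 0.032  0.0103]
```

View pics/t20.png

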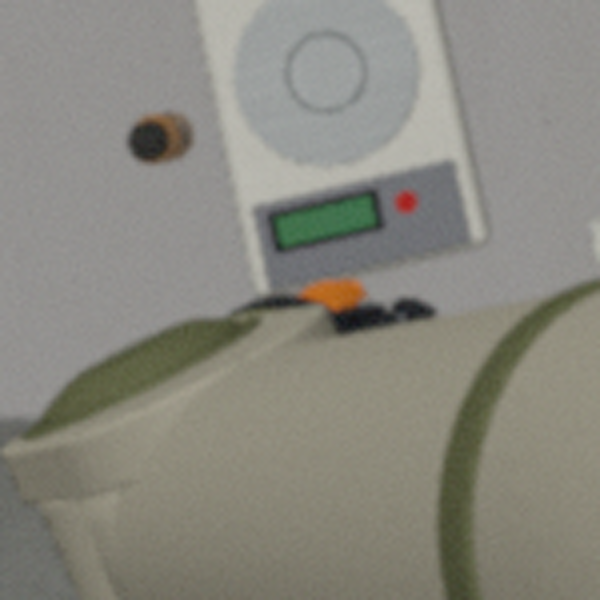

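carry_out:
  travel:
    - [-10,0,0]
    - [-20,-10,0]
    - [-20,-60,0]
    - [-20,-110,0]
    - [-20,-140,0]
    - [-10,-140,0]
    - [0,-140,0]
    - [0,-140,0]
  roll: [0,0,0,0,0,0,0,0]

```text
time_s: 20.42
ee_pos: [0.289, 0.3713, 0.205]
tool_rot: [-1.552, -0.181, 0.148]
wrist_force: [-0.7, -0.3, -0.8]
grip_width: 0.0474
```

```bash
python3 go.py "[.420,.374,.2]"; python3 - <<'E'
from h import *
from cell import cams
for n in("scene","top"):
    d=cams.get_image(n)["image"][:,:,::-1]; cv2.imwrite(f"pics/{n}21.png",d)
E
```

```text
t 20.425 q [-0.2791  0.4466 -1.0232  2.14    0.5514  0.8162  0.1345] p [0.289  0.3713 0.205 ] F [-0.7005 -0.3473 -0.8243] w 0.047428751035941366 zaz 102.02855768499334 ydir [ 0.0194  0.0142 -0.9997]
[.420,.374,.2] [128.59     7.5377 -24.6869]
```

View pics/scene21.png

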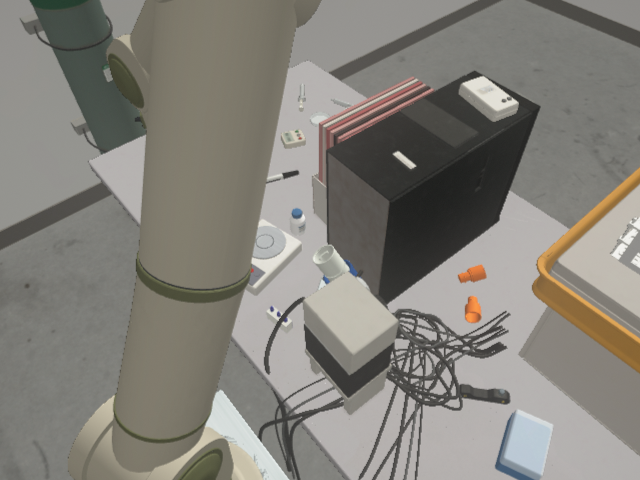

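View pics/top21.png

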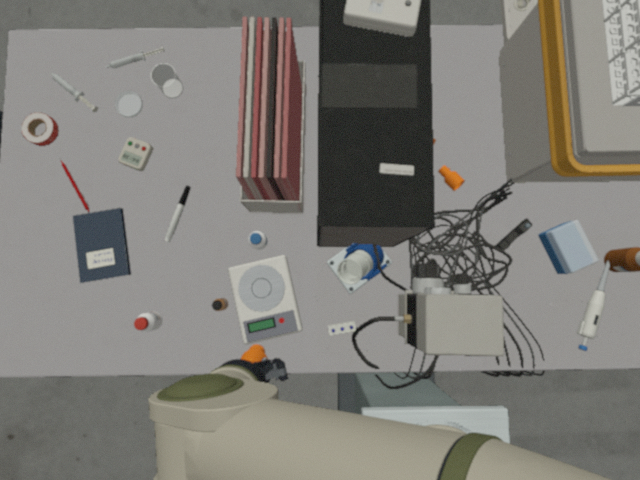

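carry_out:
  travel:
    - [12,0,-3]
    - [27,0,-6]
    - [45,0,-9]
    - [63,0,-12]
    - [81,0,-16]
    - [99,0,-20]
    - [115,0,-23]
    - [128,4,-25]
    - [128,7,-25]
    - [128,7,-25]
  roll: [0.1,0.2,0.3,0.4,0.5,0.6,0.7,0.8,0.8,0.8]

```text
time_s: 21.78
ee_pos: [0.4174, 0.3737, 0.1999]
tool_rot: [-1.504, 0.447, -0.468]
wrist_force: [-0.3, -0.1, -1.5]
grip_width: 0.0478
```

```bash
python3 go.py "[.420,.374,.2]"; python3 - <<'E'
from h import *
from cell import cams
for n in("scene","top"):
    d=cams.get_image(n)["image"][:,:,::-1]; cv2.imwrite(f"pics/{n}22.png",d)
E
```

```text
t 21.775 q [-0.301   0.4925 -0.7567  1.9697  0.4645  0.8336 -0.3276] p [0.4174 0.3737 0.1999] F [-0.3365 -0.0949 -1.5491] w 0.04780286184480518 zaz 56.4407232370958 ydir [ 0.0178  0.0135 -0.9998]
[.420,.374,.2] [ 2.0195 -0.0086  1.6664]
```

View pics/scene22.png

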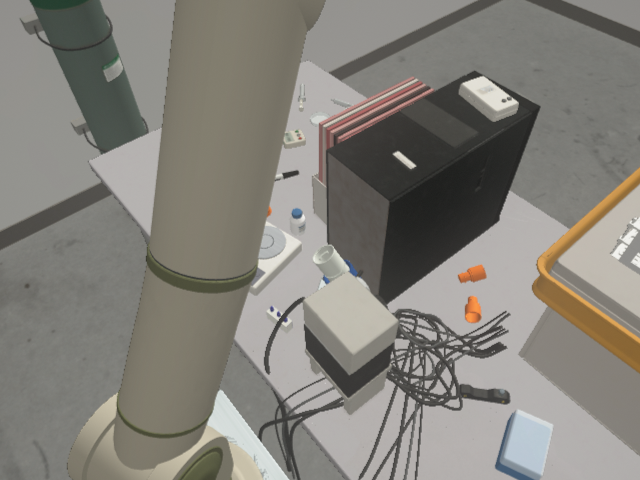

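View pics/top22.png

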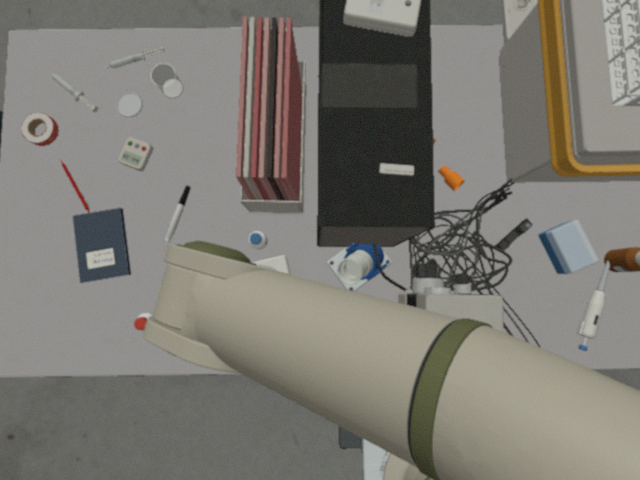

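carry_out:
  travel:
    - [15,-10,-25]
    - [35,-20,-50]
    - [48,-30,-70]
    - [48,-30,-70]
  roll: [0,0,0,0]

```text
time_s: 22.38
ee_pos: [0.4185, 0.2871, 0.2299]
tool_rot: [-1.503, 0.447, -0.471]
wrist_force: [0.0, 0.5, -0.8]
grip_width: 0.0479
```

```bash
python3 go.py "[.420,.374,.2]" "[.420,.374,.12]"; python3 - <<'E'
from h import *
from cell import cams
d=cams.get_image("scene")["image"][:,:,::-1]; cv2.imwrite("pics/s23.png",cv2.resize(d[140:290,220:370],None,fx=4,fy=4,interpolation=cv2.INTER_CUBIC))
E
```

```text
t 22.375 q [-0.1068  0.3935 -0.8105  2.0441  0.3936  0.8347 -0.1597] p [0.4185 0.2871 0.2299] F [ 0.0486  0.5421 -0.8195] w 0.047881368054637406 zaz 56.32951467420867 ydir [ 0.0197  0.0132 -0.9997]
[.420,.374,.2] [-47.2184  31.025   72.4847]
[.420,.374,.12] [-47.9448 111.0024  70.7288]
```

View pics/s23.png

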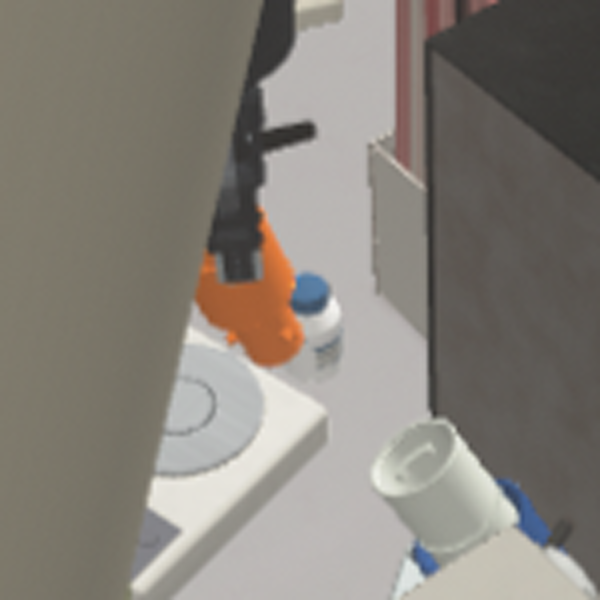

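```bash
python3 - <<'E'
from h import *
from cell import ctrl
import pickle
S,T=pickle.load(open("st.pkl","rb"))
s=ctrl.get_state();A=R.from_rotvec(s["tool_rot"]).as_matrix();h=s["ee_pos"]-.0187*A[:,1]
f=lambda p:(proj(S,p)-[220,140]+.4)*4
print("hold",f(h))
for L in(.065,.07):
  for th in(0,8,15,22,30):
    t=np.radians(th);print(L,th,f(h+L*(np.cos(t)*A[:,1]+np.sin(t)*A[:,0])))
E
```

```text
hold [237.1539 250.4427]
0.065 0 [248.5225 336.5719]
0.065 8 [265.9923 334.0194]
0.065 15 [280.8626 330.5122]
0.065 22 [295.1452 325.8598]
0.065 30 [310.5109 319.211 ]
0.07 0 [249.3508 342.8473]
0.07 8 [268.0934 340.1085]
0.07 15 [284.0497 336.3505]
0.07 22 [299.3804 331.3677]
0.07 30 [315.883  324.2471]
```

```bash
python3 go.py "[.34,.33,.23]" "[.262,.3675,.23]" "[.262,.3675,.15]" "[.262,.3675,.066]"
```

```text
t 22.425 q [-0.1083  0.3946 -0.8108  2.0432  0.3939  0.8342 -0.1606] p [0.4185 0.2884 0.2297] F [-0.0177  0.8839 -0.2032] w 0.04794489855381054 zaz 56.376021576088014 ydir [ 0.0196  0.0143 -0.9997]
[.34,.33,.23] [-88.3694  -1.2262  -8.7866]
[.262,.3675,.23] [-174.0792   -2.2166  -20.7494]
[.262,.3675,.15] [-174.7492   77.7599  -22.57  ]
[.262,.3675,.066] [-175.4527  161.7352  -24.4817]
```

carry_out:
  travel:
    - [-15,-2,-2]
    - [-35,-2,-4]
    - [-58,-2,-6]
    - [-82,-2,-8]
    - [-106,-2,-11]
    - [-130,-2,-14]
    - [-154,-2,-18]
    - [-172,5,-21]
    - [-175,45,-22]
    - [-175,95,-23]
    - [-175,140,-24]
    - [-175,160,-24]
  roll: [-0.1,-0.2,-0.3,-0.4,-0.5,-0.6,-0.7,-0.8,-0.8,-0.8,-0.8,-0.8]

```text
time_s: 23.92
ee_pos: [0.2612, 0.3668, 0.0652]
tool_rot: [-1.554, -0.184, 0.156]
wrist_force: [0.2, -0.2, 0.4]
grip_width: 0.0482
```

```bash
python3 go.py "[.292,.374,.066]" "[.301,.376,.066]"; python3 tp.py t24
```

```text
t 23.925 q [-0.5727  0.6098 -0.73    2.3189  0.9296  0.512  -0.2734] p [0.2612 0.3668 0.0652] F [ 0.2253 -0.1826  0.4064] w 0.048229694343496644 zaz 102.4379701323552 ydir [ 0.017   0.0117 -0.9998]
[.292,.374,.066] [31.6547 -0.2024  0.3646]
[.301,.376,.066] [40.8726 -0.0265  0.3792]
```

View pics/t24.png

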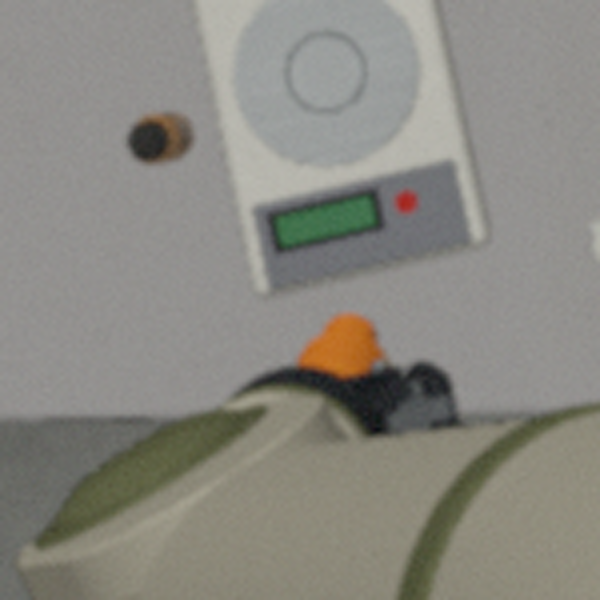

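carry_out:
  travel:
    - [10,0,0]
    - [19,0,0]
    - [27,0,0]
    - [33,0,0]
    - [38,0,0]
    - [41,0,0]
    - [41,0,0]
  roll: [0,0,0,0,0,0,0]

```text
time_s: 24.85
ee_pos: [0.301, 0.3755, 0.0649]
tool_rot: [-1.555, -0.183, 0.156]
wrist_force: [-1.5, -0.0, 0.5]
grip_width: 0.0479
```

```bash
python3 go.py "[.301,.376,.066]"; python3 tp.py t25
```

```text
t 24.85 q [-0.4993  0.6393 -0.7483  2.2503  0.8953  0.5605 -0.1578] p [0.301  0.3755 0.0649] F [-1.5167 -0.0354  0.5054] w 0.047889452913758714 zaz 102.41876866931575 ydir [ 0.016   0.0111 -0.9998]
[.301,.376,.066] [ 0.0935 -1.1039  0.4978]
```

View pics/t25.png

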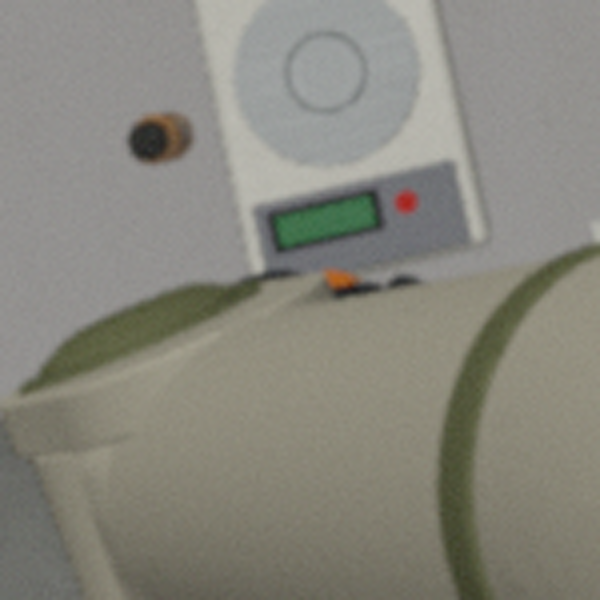

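carry_out:
  travel:
    - [-12,0,0]
    - [-20,-20,0]
    - [-20,-75,0]
    - [-10,-125,0]
    - [10,-150,-5]
    - [33,-165,-15]
    - [56,-165,-28]
    - [79,-165,-42]
    - [102,-165,-56]
    - [120,-165,-70]
    - [134,-165,-84]
    - [134,-165,-98]
  roll: [0,0,0,0,0.1,0.2,0.3,0.4,0.5,0.6,0.7,0.8]

```text
time_s: 26.4
ee_pos: [0.4514, 0.3055, 0.23]
tool_rot: [-1.507, 0.453, -0.47]
wrist_force: [0.8, -0.2, -0.3]
grip_width: 0.0483
```

```bash
python3 go.py "[.4185,.287,.23]" "[.42,.374,.2]"; python3 - <<'E'
from h import *
from cell import cams
d=cams.get_image("scene")["image"][:,:,::-1]; cv2.imwrite("pics/s26.png",cv2.resize(d[140:290,220:370],None,fx=4,fy=4,interpolation=cv2.INTER_CUBIC))
E
```

```text
t 26.4 q [-0.138   0.4399 -0.7777  1.9642  0.4048  0.8778 -0.1468] p [0.4514 0.3055 0.23  ] F [ 0.832  -0.203  -0.3425] w 0.0482587055769841 zaz 56.203451979438356 ydir [ 0.0143  0.01   -0.9998]
[.4185,.287,.23] [-17.075   -0.6792 -33.6968]
[.42,.374,.2] [-64.4182  30.2052  38.9395]
```

View pics/s26.png

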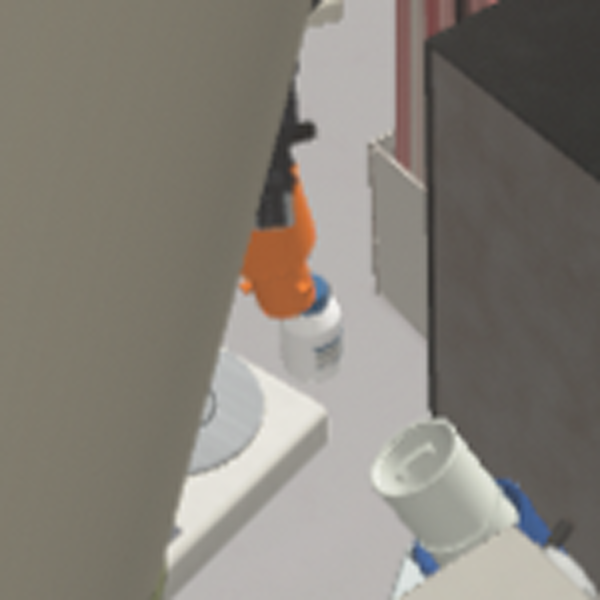

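```bash
python3 - <<'E'
from h import *
from cell import ctrl
import pickle
S,T=pickle.load(open("st.pkl","rb"))
s=ctrl.get_state();A=R.from_rotvec(s["tool_rot"]).as_matrix();h=s["ee_pos"]-.0187*A[:,1]
f=lambda p:(proj(S,p)-[220,140]+.4)*4
print("hold",f(h))
for L in(.065,.07):
  for th in(-8,0,8,15):
    t=np.radians(th);ax=(np.cos(t)*A[:,1]+np.sin(t)*A[:,0]);c=h+L*ax
    e2=np.cross(ax,A[:,2]);q=np.array([f(c+.0155*(np.cos(u)*A[:,2]+np.sin(u)*e2)) for u in np.linspace(0,6.28,90)])
    print(L,th,f(c),q.min(0),q.max(0))
E
```

```text
hold [271.7029 202.4311]
0.065 -8 [263.7889 290.7245] [234.0927 269.0625] [293.3885 312.7703]
0.065 0 [281.1251 289.9566] [251.5445 268.1607] [310.7002 312.1534]
0.065 8 [298.2704 287.5676] [269.2921 265.2941] [327.3293 310.2421]
0.065 15 [312.8909 284.1782] [284.8329 261.2181] [341.0986 307.4957]
0.07 -8 [263.2109 297.1733] [233.6208 275.5308] [292.705  319.1983]
0.07 0 [281.8126 296.3428] [252.3408 274.5688] [311.2788 318.5158]
0.07 8 [300.2088 293.7795] [271.334  271.5347] [329.1632 316.4237]
0.07 15 [315.8986 290.1476] [287.933  267.2241] [344.0118 313.4278]
```

```bash
python3 go.py "[.4194,.3737,.2]" "[.4194,.3737,.12]" "[.4194,.3737,.106]"
```

```text
t 26.45 q [-0.137   0.4384 -0.7757  1.9662  0.404   0.8778 -0.1496] p [0.4513 0.3035 0.2299] F [-0.6    -1.9061 -1.147 ] w 0.047975005865622276 zaz 55.88641036588327 ydir [ 0.0142  0.0081 -0.9999]
[.4194,.3737,.2] [-66.0417  29.9735  39.7922]
[.4194,.3737,.12] [-66.6177 109.9628  38.6185]
[.4194,.3737,.106] [-66.7185 123.9609  38.4131]
```

carry_out:
  travel:
    - [-20,5,12]
    - [-40,15,24]
    - [-57,30,35]
    - [-66,55,39]
    - [-66.5,85,39]
    - [-66.6,108,38.6]
    - [-66.6,118,38.5]
    - [-66.6,118,38.5]
  roll: [0,0,0,0,0,0,0,0]

```text
time_s: 27.45
ee_pos: [0.4192, 0.3734, 0.1112]
tool_rot: [-1.509, 0.457, -0.474]
wrist_force: [-0.1, 0.4, 0.6]
grip_width: 0.0483
```

```bash
python3 go.py "[.4194,.3737,.104]" "[.4194,.3737,.101]"
```

```text
t 27.45 q [-0.3887  0.5999 -0.647   2.0437  0.5898  0.672  -0.4483] p [0.4192 0.3734 0.1112] F [-0.129   0.3526  0.6029] w 0.04831164826714315 zaz 55.89996683896724 ydir [ 0.013   0.0071 -0.9999]
[.4194,.3737,.104] [-0.0067  7.2313  0.2398]
[.4194,.3737,.101] [-0.027  10.231   0.2004]
```

carry_out:
  travel:
    - [0,3,0.2]
    - [0,6,0.2]
    - [0,8,0.2]
    - [0,8,0.2]
  roll: [0,0,0,0]

```text
time_s: 27.95
ee_pos: [0.4194, 0.3736, 0.1033]
tool_rot: [-1.509, 0.457, -0.474]
wrist_force: [0.2, 0.1, -0.6]
grip_width: 0.0477
```

```bash
python3 go.py
```

```text
t 27.95 q [-0.3968  0.6101 -0.6363  2.0492  0.6032  0.657  -0.4601] p [0.4194 0.3736 0.1033] F [ 0.241   0.1071 -0.578 ] w 0.047719199315100755 zaz 55.89753674218141 ydir [ 0.0131  0.007  -0.9999]
```

carry_out:
  travel:
    - [0,1,0]
    - [0,2,0]
    - [0,2.5,0]
    - [0,2.5,0]
  roll: [0,0,0,0]

```text
time_s: 28.45
ee_pos: [0.4197, 0.3738, 0.1015]
tool_rot: [-1.509, 0.457, -0.475]
wrist_force: [-1.4, -1.8, 9.2]
grip_width: 0.0482
```

```bash
python3 go.py
```

```text
t 28.45 q [-0.3993  0.6123 -0.6332  2.0504  0.6073  0.653  -0.4639] p [0.4197 0.3738 0.1015] F [-1.4381 -1.7631  9.1762] w 0.04821176826334432 zaz 55.893452672293435 ydir [ 0.0141  0.0073 -0.9999]
```

carry_out:
  travel:
    - [0,0,0]
    - [0,0,0]
    - [0,0,0]
    - [0,0,0]
    - [0,0,0]
    - [0,0,0]
  roll: [0,0,0,0,0,0]
  gripper: 0.1

```text
time_s: 29.2
ee_pos: [0.4197, 0.3738, 0.1015]
tool_rot: [-1.509, 0.457, -0.475]
wrist_force: [-0.9, -0.2, 0.8]
grip_width: 0.0763
```

```bash
python3 go.py
```

```text
t 29.2 q [-0.3994  0.6123 -0.6331  2.0504  0.6072  0.6529 -0.4638] p [0.4197 0.3738 0.1015] F [-0.8853 -0.1575  0.7836] w 0.07628581552697261 zaz 55.89206282368657 ydir [ 0.014   0.0073 -0.9999]
```

Released with no force. I'll retreat straight up, then sideways for a clear view.

carry_out:
  travel:
    - [0,-15,0]
    - [0,-40,0]
    - [0,-80,0]
    - [0,-130,0]
    - [0,-180,0]
    - [0,-210,0]
    - [20,-220,-40]
    - [40,-220,-85]
    - [60,-220,-130]
    - [80,-220,-170]
    - [80,-220,-170]
  roll: [0,0,0,0,0,0,0,0,0,0,0]

```text
time_s: 30.58
ee_pos: [0.3869, 0.1835, 0.3204]
tool_rot: [-1.51, 0.459, -0.479]
wrist_force: [0.3, 0.8, -0.4]
grip_width: 0.0768
```

```bash
python3 go.py; python3 - <<'E'
from h import *
from cell import cams
import pickle
a=cams.get_image("scene")["image"][:,:,::-1];b=cams.get_image("top")["image"][:,:,::-1]
cv2.imwrite("pics/s30.png",cv2.resize(a[180:330,200:400],None,fx=4,fy=4,interpolation=cv2.INTER_CUBIC))
cv2.imwrite("pics/t30.png",cv2.resize(b[220:370,200:400],None,fx=4,fy=4,interpolation=cv2.INTER_CUBIC))
S,T=pickle.load(open("st.pkl","rb"))
for z in(.05,.135):print(z,(proj(S,[.4201,.3742,z])-[200,180]+.4)*4,(proj(T,[.4201,.3742,z])-[200,220]+.4)*4)
E
```

```text
t 30.575 q [ 0.1802  0.159  -0.8545  2.0582  0.152   0.9691  0.2183] p [0.3869 0.1835 0.3204] F [ 0.2991  0.796  -0.3544] w 0.0767831280142939 zaz 55.640624844192985 ydir [ 0.015   0.0048 -0.9999]
0.05 [259.5549 245.3112] [247.2483 272.3485]
0.135 [243.4446 147.1158] [225.773  273.2428]
```

View pics/s30.png

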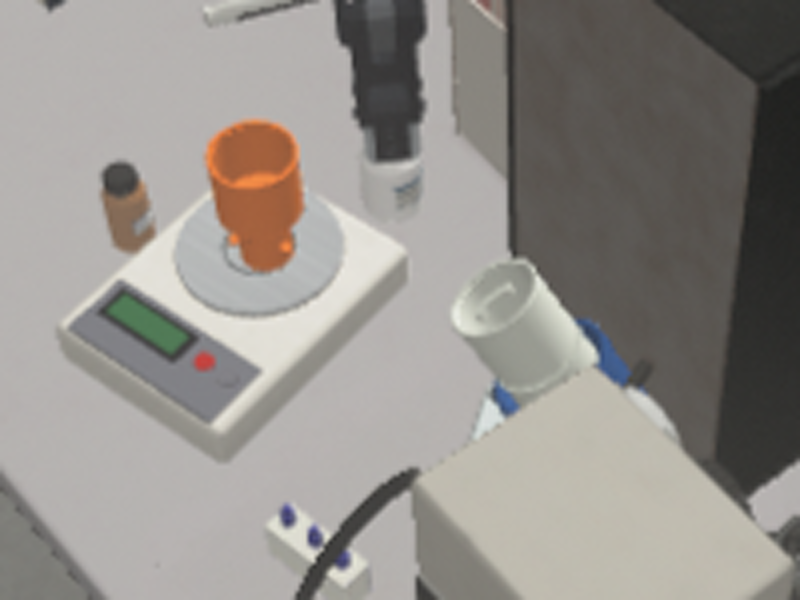

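View pics/t30.png

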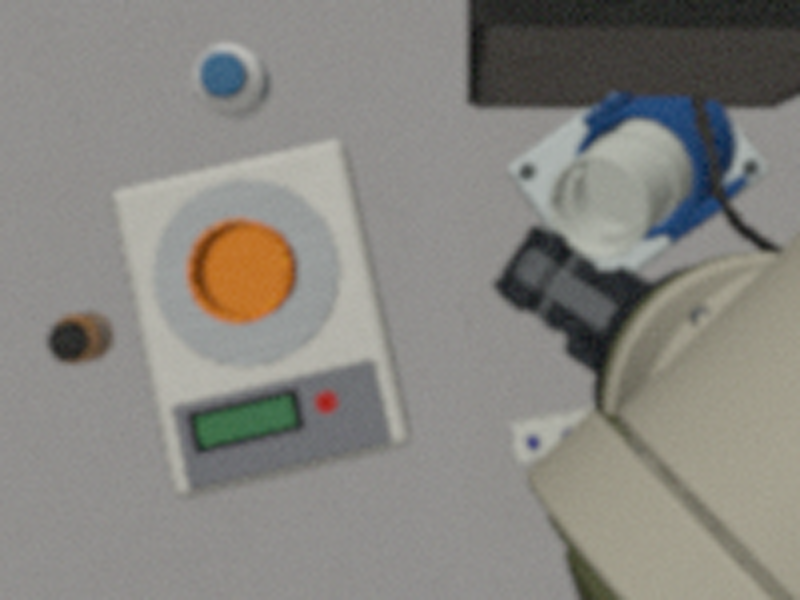

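```bash
python3 - <<'E'
from h import *
import pickle
S,T=pickle.load(open("st.pkl","rb"))
from cell import cams
def mk(d):
    hsv=cv2.cvtColor(d["image"],cv2.COLOR_RGB2HSV);m=((hsv[:,:,0]<18)&(hsv[:,:,1]>150)&(hsv[:,:,2]>70)).astype(np.uint8)
    k,l,s,c=cv2.connectedComponentsWithStats(m)
    return [(s[i],c[i]) for i in range(1,k) if s[i,4]>150]
t=cams.get_image("top");s=cams.get_image("scene")
for a in mk(t):print(a, onz(t,*a[1],.135))
for a in mk(s):print(a)
# scene rim ellipse extents in crop: x 207..300,y 121..~182 ; bottom lowest pt 270
print(onz(s,200+253.5/4-.4,180+152/4-.4,.135))
print("top rim", onz(t,200+243/4-.4,220+271.5/4-.4,.135))
E
python3 go.py "[.42,.374,.23]"
```

```text
(array([440, 166,  24,  24, 291], dtype=int32), array([451.1065, 177.5808])) [ 0.6342 -0.0158  0.135 ]
(array([605, 248,  35,  20, 324], dtype=int32), array([623.6605, 255.5525])) [ 0.4734 -0.3472  0.135 ]
(array([248, 276,  25,  24, 495], dtype=int32), array([259.8545, 287.3798])) [0.421  0.3668 0.135 ]
(array([542, 168,  98,  99, 847], dtype=int32), array([597.4345, 211.1251]))
(array([252, 210,  23,  37, 624], dtype=int32), array([263.6651, 226.6378]))
(array([458, 265,  27,  17, 284], dtype=int32), array([472.6092, 273.9049]))
(array([ 556,  281,   84,   85, 1370], dtype=int32), array([604.2314, 330.4745]))
(array([465, 296,  16,  26, 314], dtype=int32), array([472.3503, 309.9204]))
[0.4222 0.3676 0.135 ]
top rim [0.4208 0.3658 0.135 ]
t 30.775 q [ 0.1738  0.163  -0.8564  2.0548  0.1529  0.9681  0.2158] p [0.3876 0.1879 0.3203] F [-0.2163 -0.4669 -0.1116] w 0.07652839103646535 zaz 55.972708933115086 ydir [ 0.0148  0.0082 -0.9999]
[.42,.374,.23] [-78.0234  92.2853 170.9827]
```

```bash
python3 go.py "[.4212,.3667,.23]" "[.4207,.3663,.15]" "[.4207,.3663,.102]"
```

```text
t 30.775 q [ 0.1738  0.163  -0.8564  2.0548  0.1529  0.9681  0.2158] p [0.3876 0.1879 0.3203] F [-0.2163 -0.4669 -0.1116] w 0.07652839103646535 zaz 55.972708933115086 ydir [ 0.0148  0.0082 -0.9999]
[.4212,.3667,.23] [-72.9434  92.2432 165.6048]
[.4207,.3663,.15] [-73.7498 172.2211 163.7857]
[.4207,.3663,.102] [-74.1194 220.2142 163.061 ]
```

carry_out:
  travel:
    - [-22,0,50]
    - [-45,10,100]
    - [-65,40,145]
    - [-73,75,164]
    - [-73.5,100,164.5]
    - [-73.7,130,164.5]
    - [-73.7,165,164]
    - [-74,195,163.5]
    - [-74,212,163]
    - [-74,217,163]
    - [-74,217,163]
  roll: [0,0,0,0,0,0,0,0,0,0,0]
  gripper: 0

```text
time_s: 32.15
ee_pos: [0.4207, 0.3668, 0.1056]
tool_rot: [-1.508, 0.455, -0.473]
wrist_force: [0.2, 0.5, 0.4]
grip_width: 0.0854
```

```bash
python3 go.py "[.4207,.3663,.104]"
```

```text
t 32.15 q [-0.3683  0.609  -0.663   2.0564  0.6218  0.6631 -0.4686] p [0.4207 0.3668 0.1056] F [0.2373 0.4595 0.4307] w 0.08543190758535982 zaz 56.007094247927505 ydir [ 0.015   0.0086 -0.9998]
[.4207,.3663,.104] [ 0.3051  1.5625 -0.4618]
```

carry_out:
  travel:
    - [0,0,0]
    - [0,0,0]
    - [0,0,0]
    - [0,0,0]
    - [0,0,0]
    - [0,0,0]
  roll: [0,0,0,0,0,0]
  gripper: 1
  grip_force: 20

```text
time_s: 32.9
ee_pos: [0.4239, 0.3718, 0.1131]
tool_rot: [-1.496, 0.447, -0.479]
wrist_force: [-4.0, -6.0, 69.0]
grip_width: -0.0001
```

```bash
python3 go.py "[.4197,.3738,.1056]"; python3 - <<'E'
from h import *
from cell import cams
a=cams.get_image("scene")["image"][:,:,::-1];b=cams.get_image("top")["image"][:,:,::-1]
cv2.imwrite("pics/s31.png",np.hstack([cv2.resize(x,None,fx=4,fy=4,interpolation=cv2.INTER_CUBIC) for x in (a[190:290,220:320],b[230:330,210:310])]))
E
```

```text
t 32.9 q [-0.3674  0.599  -0.668   2.0494  0.6211  0.6662 -0.4686] p [0.4239 0.3718 0.1131] F [-3.961  -6.011  68.9982] w -0.0001129238836387864 zaz 56.02954333465324 ydir [ 0.0263  0.0171 -0.9995]
[.4197,.3738,.1056] [-4.6822  7.4403 -0.8425]
```

View pics/s31.png

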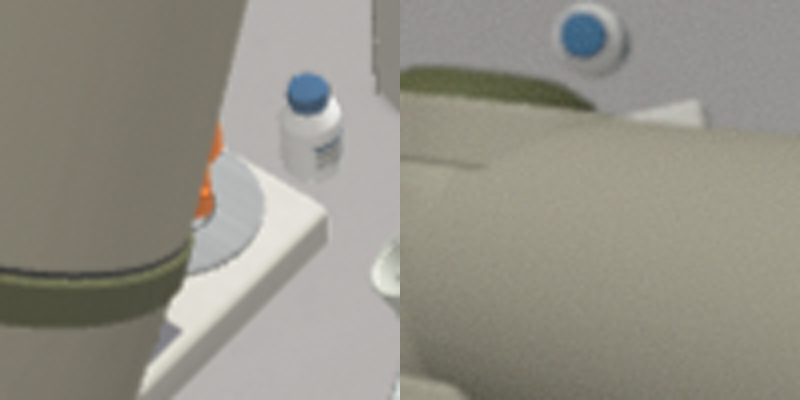

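carry_out:
  travel:
    - [0,-5,0]
    - [0,-10,0]
    - [0,-16,0]
    - [0,-24,0]
    - [0,-34,0]
    - [0,-46,0]
  roll: [0,0,0,0,0,0]

```text
time_s: 33.75
ee_pos: [0.4228, 0.3713, 0.1597]
tool_rot: [-1.496, 0.447, -0.479]
wrist_force: [0.0, -0.5, -0.1]
grip_width: 0.0003
```

```bash
python3 go.py; python3 - <<'E'
from h import *
from cell import cams
a=cams.get_image("scene")["image"][:,:,::-1];b=cams.get_image("top")["image"][:,:,::-1]
cv2.imwrite("pics/s32.png",np.hstack([cv2.resize(x,None,fx=4,fy=4,interpolation=cv2.INTER_CUBIC) for x in (a[190:290,220:320],b[230:330,210:310])]))
E
```

```text
t 33.75 q [-0.321   0.5412 -0.7267  2.0117  0.5425  0.7528 -0.3978] p [0.4228 0.3713 0.1597] F [ 0.0294 -0.5377 -0.1099] w 0.000256036085242044 zaz 56.03387846479868 ydir [ 0.0261  0.0178 -0.9995]
```

View pics/s32.png

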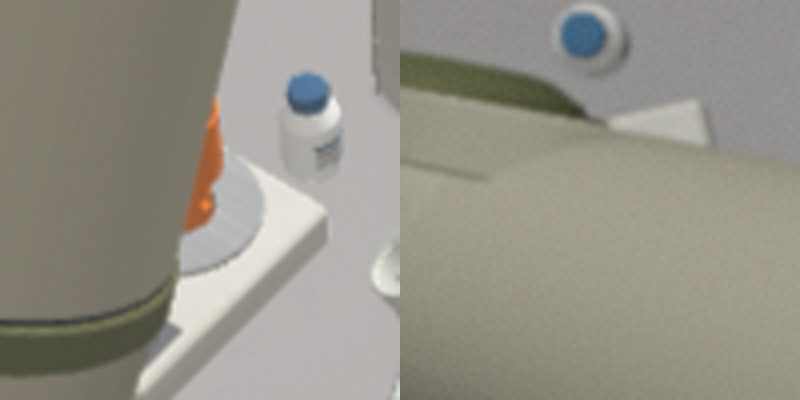

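carry_out:
  travel:
    - [0,-40,0]
    - [0,-90,0]
    - [15,-130,-30]
    - [35,-140,-75]
    - [60,-140,-120]
    - [60,-140,-120]
  roll: [0,0,0,0,0,0]
  gripper: 0

```text
time_s: 34.6
ee_pos: [0.4021, 0.232, 0.2972]
tool_rot: [-1.496, 0.45, -0.485]
wrist_force: [-0.8, 0.2, 1.1]
grip_width: 0.0857
```

```bash
python3 go.py; python3 - <<'E'
from h import *
from cell import cams
s=cams.get_image("scene");t=cams.get_image("top");a=s["image"][:,:,::-1];b=t["image"][:,:,::-1]
cv2.imwrite("pics/s33.png",np.hstack([cv2.resize(x,None,fx=4,fy=4,interpolation=cv2.INTER_CUBIC) for x in (a[190:290,220:320],b[230:330,210:310])]))
for n,d in(("s",s),("t",t)):
    hsv=cv2.cvtColor(d["image"],cv2.COLOR_RGB2HSV);m=((hsv[:,:,0]<18)&(hsv[:,:,1]>150)&(hsv[:,:,2]>70)).astype(np.uint8)
    k,l,st,c=cv2.connectedComponentsWithStats(m)
    for i in range(1,k):
        if st[i,4]>150 and 230<c[i][0]<300: print(n,st[i],c[i],onz(d,st[i,0]+st[i,2]/2-.5,st[i,1]+st[i,3]/2-.5,.135))
E
```

```text
t 34.6 q [ 0.0891  0.2487 -0.8917  2.04    0.253   0.9269  0.037 ] p [0.4021 0.232  0.2972] F [-0.7585  0.1815  1.1087] w 0.08565609954422115 zaz 55.70400359244119 ydir [ 0.0285  0.016  -0.9995]
s [252 210  23  37 629] [263.6852 226.7949] [0.4043 0.3427 0.135 ]
t [248 275  25  25 498] [259.8313 287.3574] [0.4218 0.3665 0.135 ]
```

View pics/s33.png

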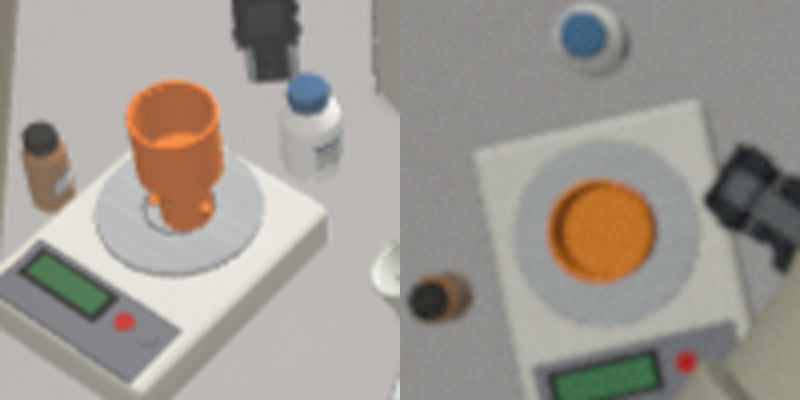

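```bash
python3 go.py "[.4222,.367,.2]" "[.4220,.3669,.15]" "[.4218,.3668,.09]"
```

```text
t 34.7 q [ 0.0843  0.2511 -0.8936  2.0364  0.2532  0.9266  0.0351] p [0.4024 0.236  0.2977] F [-0.0685  0.6758  0.6829] w 0.08548342843874929 zaz 55.93567291528601 ydir [ 0.0289  0.0195 -0.9994]
[.4222,.367,.2] [-58.2927 100.7592 116.394 ]
[.4220,.3669,.15] [-59.0529 150.7212 114.5845]
[.4218,.3668,.09] [-59.9433 210.6771 112.4522]
```

carry_out:
  travel:
    - [-25,10,50]
    - [-50,40,98]
    - [-58,85,117]
    - [-58.5,115,116]
    - [-59,145,114.8]
    - [-59.5,175,113.7]
    - [-59.8,198,113]
    - [-60,209,112.5]
    - [-60,210.5,112.5]
  roll: [0,0,0,0,0,0,0,0,0]

```text
time_s: 35.83
ee_pos: [0.4212, 0.3679, 0.0897]
tool_rot: [-1.493, 0.446, -0.48]
wrist_force: [-0.4, -0.2, 0.4]
grip_width: 0.0851
```

```bash
python3 go.py "[.4218,.3668,.09]"
```

```text
t 35.825 q [-0.3819  0.6266 -0.6468  2.0788  0.679   0.6169 -0.5232] p [0.4212 0.3679 0.0897] F [-0.4391 -0.203   0.4159] w 0.08513342166223553 zaz 56.015953262867335 ydir [ 0.0279  0.0194 -0.9994]
[.4218,.3668,.09] [ 1.1361 -0.3515 -0.5362]
```

carry_out:
  travel:
    - [0,0,-0.5]
    - [0,0,-0.5]
    - [0,0,-0.5]
    - [0,0,-0.5]
    - [0,0,-0.5]
  roll: [0,0,0,0,0]
  gripper: 1
  grip_force: 25

```text
time_s: 36.45
ee_pos: [0.4213, 0.3678, 0.0906]
tool_rot: [-1.492, 0.446, -0.48]
wrist_force: [-0.1, -0.2, 6.2]
grip_width: 0.0495
```

```bash
python3 go.py; python3 - <<'E'
from h import *
from cell import ctrl
s=ctrl.get_state();M=R.from_rotvec(s["tool_rot"])
print(1000*M.inv().apply([-.0012,.0077,0]))
E
```

```text
t 36.45 q [-0.3811  0.6249 -0.6476  2.0792  0.6791  0.6167 -0.5235] p [0.4213 0.3678 0.0906] F [-0.1137 -0.2399  6.1996] w 0.04947512287942432 zaz 56.0028715284394 ydir [ 0.0292  0.0204 -0.9994]
[-5.3023  0.1218  5.7097]
```

carry_out:
  travel:
    - [0,-2,0]
    - [-1.5,-4,1.5]
    - [-3.5,-4,3.7]
    - [-5.3,-4,5.7]
    - [-5.3,-2.5,5.7]
    - [-5.3,-1,5.7]
    - [-5.3,0,5.7]
    - [-5.3,0.5,5.7]
    - [-5.3,0.5,5.7]
  roll: [0,0,0,0,0,0,0,0,0]

```text
time_s: 37.58
ee_pos: [0.4201, 0.3755, 0.0906]
tool_rot: [-1.492, 0.445, -0.481]
wrist_force: [-1.3, -2.3, 5.1]
grip_width: 0.0494
```

```bash
python3 go.py
```

```text
t 37.575 q [-0.394   0.6284 -0.6469  2.0702  0.6775  0.6224 -0.5313] p [0.4201 0.3755 0.0906] F [-1.2544 -2.3494  5.0565] w 0.04935423214327339 zaz 56.00236573682136 ydir [ 0.0296  0.0201 -0.9994]
```

carry_out:
  travel:
    - [0,0,0]
    - [0,0,0]
    - [0,0,0]
    - [0,0,0]
    - [0,0,0]
    - [0,-10,0]
    - [0,-25,0]
    - [0,-50,0]
    - [0,-90,0]
    - [0,-140,0]
    - [0,-190,0]
    - [15,-210,-30]
  roll: [0,0,0,0,0,0,0,0,0,0,0,0]
  gripper: 0

```text
time_s: 39.08
ee_pos: [0.4093, 0.3406, 0.3038]
tool_rot: [-1.487, 0.441, -0.48]
wrist_force: [0.2, -1.3, -0.6]
grip_width: 0.0853
```

carry_out:
  travel:
    - [15,0,-35]
    - [30,0,-75]
    - [45,0,-120]
    - [55,0,-140]
    - [55,0,-140]
  roll: [0,0,0,0,0]

```text
time_s: 39.7
ee_pos: [0.3768, 0.1924, 0.2999]
tool_rot: [-1.488, 0.442, -0.483]
wrist_force: [-0.1, 1.5, -0.1]
grip_width: 0.0856
```

```bash
python3 go.py; python3 - <<'E'
from h import *
from cell import cams
s=cams.get_image("scene");t=cams.get_image("top");a=s["image"][:,:,::-1];b=t["image"][:,:,::-1]
cv2.imwrite("pics/s34.png",np.hstack([cv2.resize(x,None,fx=3,fy=3,interpolation=cv2.INTER_CUBIC) for x in (a[190:340,210:340],b[220:370,205:335])]))
for n,d in(("s",s),("t",t)):
    hsv=cv2.cvtColor(d["image"],cv2.COLOR_RGB2HSV);m=((hsv[:,:,0]<18)&(hsv[:,:,1]>150)&(hsv[:,:,2]>70)).astype(np.uint8)
    k,l,st,c=cv2.connectedComponentsWithStats(m)
    for i in range(1,k):
        if st[i,4]>150 and 230<c[i][0]<300: print(n,st[i],c[i],onz(d,st[i,0]+st[i,2]/2-.5,st[i,1]+st[i,3]/2-.5,.135))
E
```

```text
t 39.7 q [ 0.2177  0.1744 -0.9322  2.1124  0.1857  0.8912  0.1586] p [0.3768 0.1924 0.2999] F [-0.101   1.5343 -0.1235] w 0.0855742795284255 zaz 56.019047774818425 ydir [ 0.0344  0.0235 -0.9991]
s [249 209  24  36 622] [261.2203 224.9759] [0.4027 0.3498 0.135 ]
t [244 276  26  25 508] [256.1732 287.9705] [0.4199 0.3733 0.135 ]
```

View pics/s34.png

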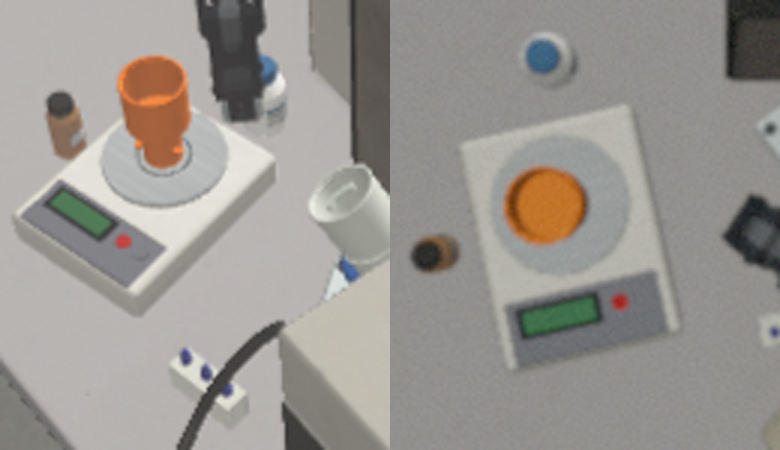

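The cup stands upright at (0.420, 0.373), about 1 mm from the pan's centre. Its base is inside the marked circle, and nothing else has moved. I'm handing the job in.

```bash
python3 -c "
from cell import job
print(job.job_done())"
```

```text
the job is handed in; nothing more can be done
None
```

The orange cup is off the stack and standing upright in the middle of the balance pan, and I handed the job in at about 39.8 s, inside the 48 s limit.

- **Freeing the cup:** The moves could not tilt the tool, so I gripped the leaning cup with the tool vertical. I twisted it in two strokes with a regrasp between, pulling lightly along the stack's axis, until it came free. The largest axial pull I read was about 10 N. The white cups stayed in their stand.
- **Righting the cup:** It came out still leaning about 30° in the grip. I straightened it by pushing its skirt twice against the front edge of the balance, with about 2 N at the readings I took. That touches the balance, which is fixed, and it did not move.
- **Placing:** The first placing was upright but about 7.5 mm off centre, so I went back to correct it.
- **What went wrong:** On the first try at that, the jaws closed too high and slid off the rim. They pressed down into the cup at about 69 N on the wrist, which is under the 120 N wrist limit. It is above 40 N, but I believe only the fingers touched the cup, not the gripper's body. The cup neither moved nor tipped. The second, lower grasp worked: I lifted it about 4 mm, shifted it and set it down with about 5 N.

**Last checks:** The top view puts the cup about 1 mm from the pan's centre, with camera calibration good to about 2 mm. The scene view shows it upright with its base inside the marked circle. The vial, the blue-capped bottle and the block look unmoved. The gripper is open and clear of everything.

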